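Set up the blank-pressing tool on the jeweller's bench

ROBOT

A 6-joint arm with a two-finger parallel gripper is mounted at the origin on the work surface. World frame = base frame: x ahead of the robot, y to its left, z up, the work surface at z = 0. Lengths are in mm, angles in rad, forces in N, time in s.
With the tool pointing down it reaches from about 350 to 875 mm from the base axis. Payload 4.2 kg.
Tool frame: the origin (TCP) lies between the finger pads; the fingertips stand 17 mm ahead of it and the grasp point (between the pads) lies 2 mm behind it (nose_length is the distance from the TCP to the fingertips, in mm); z points along the fingers, y is the direction in which the jaws open and shut (so a half turn about z gives the same grasp; the last joint's range is limited). The gripper opens to 85 mm and grips with 20 to 120 N. Pads are 22 mm wide; open, the fingers measure 114 mm over their backs; the gripper's body (76 mm by 85 mm) begins 54 mm behind the grasp point. The pads swing forward as they close: fully open they stand 13 mm farther back than shut.
Start: joints at [0.259, 0.385, 0.008, 0, -1.194, -0.259], TCP at [624.979, 0.025, 248.312] pointing down, gripper open.
Joint ranges: [-3.14, 3.14], [-1.21, 2.06], [-1.07, 1.41], [-3.16, 2.05], [-2.99, -0.16], [-3.1, 3.1]. Speed limits (rad/s): [2.79, 2.79, 3.14, 3.14, 3.14, 3.14].

INTERFACE

Orientations are given as a unit quaternion [x, y, z, w].
In Python, from bench import * gives the robot as it stands.
- The arm moves only by the tool jog_arm, never from a script. Its argument "increments" is a list of rows, each a list of 4 numbers: the shift along the tool's x, y, z in m, then the turn about the tool's z in degrees. A call has 1 to 10 rows; each row is the pose to reach, as a shift and turn from the pose measured when the call began, along the tool's axes at that moment; what a row does not reach only later rows make up. A row lasts 1/8 s, in which the tool goes at most 62.5 mm and 10.7 degrees, less where a joint would pass 70% of its speed; a pose out of reach is approached as far as the arm can. A call with a gripper value outside its range is refused whole. "hand" is the gripper's target within -1 to 1 (fully open at 1, half-way at 0, shut at -1), set as the call begins (left out, the last holds). The fingers move at their own pace and stop on an object; the grip force is fixed at half the most. Time passes only in rows, so rows that repeat a pose let the fingers close. It gives the time, the measured TCP pose, the force and the opening at its end, in the units of the state.
- read_state(): the state, without advancing time (a new reading comes with each control period).
- get_image(name): name is "scene" or "side" or "wrist"; returns the picture (400x640x3 uint8, red, green, blue); there is no depth.
- calibration(name): a dict with "fx", "fy", "cx", "cy" (pixels), "D" ([k1, k2, p1, p2, k3] as OpenCV has them; the pictures are not rectified), "position" and "rotation" of the camera in the world; the wrist camera has in their place "hand_eye" (4x4, takes a point from camera to tool coordinates, whose origin is the TCP and whose axes are the flange's). Camera axes: x right, y up, looking along -z (the intrinsics and any distortion apply to the point x, -y, -z); pixel columns grow to the right and rows downward; lengths in mm; the calibration is good to about 2 mm. A picture is of the moment at which its call begins: read the wrist's pose just before it. calibration takes no time and is no camera call.
- job_done(): hands the job in, once; it reports no verdict.
The state is a dict: "clock": time; "joints": joint angles; "joint_vel": joint speeds; "joint_efforts": joint torques, N m; "position": TCP position; "ee_rot": TCP orientation; "contact_force": force on the tool from outside, world axes, zero at the start; "wrist_torque": the same for the moment, N m; "gripper_width": finger opening in mm.
Only numpy, scipy, OpenCV 4.12 (cv2) and the standard library are available. Lean on these libraries where they do the work, as an engineer would, in place of code of your own. Each camera call takes 0.05 s, during which the arm holds its last target.

TASK

Set up the small pressing tool for the hammer: first seat the square aluminium die fully down in the holder on the bench, turned so that its cut-away corner goes over the holder's filled corner. Then, in this order, lay the brass blank flat on the die's round boss, lower the steel guide ring over blank and boss until it rests flat on the die, and stand the punch upright in the ring on the blank, wide foot down. Let go of each part once it is placed, and leave the hammer, the mallet and the bench block where they lie.

Things in the scene. Friction and masses are not known exactly. Their poses are not given: they have to be found in the camera images.
- holder: Low square bright steel tray with a black floor, fixed to the bench, 92 x 92 mm, origin at its centre, on the bench. Pocket 72 x 72 mm centred on the origin, its floor 4 mm above the bench, walls 10 mm thick with their tops 12 mm above the bench. The pocket's +x+y corner (own axes) is filled by a 18 x 18 mm block as high as the walls. Its yaw varies.
- die_mid (a point): Centre, half-way up, of the die: upright aluminium block 64 x 64 x 34 mm, 0.36 kg, gripped across either pair of sides; round boss 30 mm across, 6 mm high amid its top; its +x+y corner (own axes) cut away 18 x 18 mm, full height. Seated: axes along the holder's, 4 mm play all round, centre 21 mm above the bench, lower 8 mm within the walls. Turned otherwise, it stays up on the filled corner.
- blank_mid (a point): Centre of the loose brass blank: a plain round disc 30 mm across and 8 mm thick, lying flat, about 50 g. On the die's boss its centre is 27 mm above the die's centre.
- guide_mid (a point): Centre of the loose steel guide ring, half-way up: plain ring standing on its flat end, 52 mm outside, 39 mm bore, 26 mm high, open through, about 0.19 kg. It goes round the boss and the blank (4.5 mm play all round); resting on the flat of the die its centre is 30 mm above the die's centre and its top 12 mm above the blank's top.
- punch_mid (a point): Centre of the loose dark steel punch, half-way up (30 mm over its underside). It stands upright, 60 mm high, about 0.24 kg: foot 30 mm across and 16 mm high, then a stem 24 mm across up to 52 mm, then a cap 29 mm across and 8 mm high. Standing on the blank its centre is 61 mm above the die's centre.
- hammer: Bystander: hammer with a wooden handle lying on the bench beyond the work; its origin is on its underside, its x axis runs along the handle to the head.
- mallet: Bystander: dark mallet standing on one face of its round head (60 mm across, 88 mm high), light wooden handle sticking out level along its +x for 170 mm, 44 mm up; origin at the centre of the head's underside.
- bench_block: Bystander: flat dark steel bench block 90 x 90 x 27 mm on a thin rubber pad; origin at the centre of its underside.

How it is judged (in metres and radians):
On the way, in this order (a step that is already met when the one before it is completed fails the run):
1. the die is seated fully down in the holder, and released (horizontal distance between die_mid and holder below 0.009 m and z of die_mid in the frame of holder between 0.018 and 0.0235 m and angle between the x axis of die_mid and the x axis of holder, either way round below 0.26 rad and angle between die_mid's own z axis and vertical below 0.06 rad and contact force between the fingers and die below 0.2 N), for 0.2 s.
2. the blank lies on the boss of the seated die, released (horizontal distance between die_mid and holder below 0.009 m and z of die_mid in the frame of holder between 0.018 and 0.0235 m and angle between the x axis of die_mid and the x axis of holder, either way round below 0.26 rad and angle between die_mid's own z axis and vertical below 0.06 rad and horizontal distance between blank_mid and die_mid below 0.0115 m and z of blank_mid in the frame of die_mid between 0.0245 and 0.03 m and contact force between the fingers and blank below 0.2 N and angle between the z axis of blank_mid and the z axis of die_mid, either way round below 0.08 rad), for 0.2 s.
3. the guide ring is round boss and blank, flat on the die, released (horizontal distance between die_mid and holder below 0.009 m and z of die_mid in the frame of holder between 0.018 and 0.0235 m and angle between the x axis of die_mid and the x axis of holder, either way round below 0.26 rad and angle between die_mid's own z axis and vertical below 0.06 rad and horizontal distance between blank_mid and die_mid below 0.0115 m and z of blank_mid in the frame of die_mid between 0.0245 and 0.03 m and horizontal distance between guide_mid and die_mid below 0.007 m and z of guide_mid in the frame of die_mid between 0.027 and 0.033 m and angle between the z axis of guide_mid and the z axis of die_mid, either way round below 0.06 rad and contact force between the fingers and guide below 0.2 N), for 0.2 s.
4. the punch stands in the ring on the blank, released (horizontal distance between die_mid and holder below 0.009 m and z of die_mid in the frame of holder between 0.018 and 0.0235 m and angle between the x axis of die_mid and the x axis of holder, either way round below 0.26 rad and angle between die_mid's own z axis and vertical below 0.06 rad and horizontal distance between blank_mid and die_mid below 0.0115 m and z of blank_mid in the frame of die_mid between 0.0245 and 0.03 m and horizontal distance between guide_mid and die_mid below 0.007 m and z of guide_mid in the frame of die_mid between 0.027 and 0.033 m and angle between the z axis of guide_mid and the z axis of die_mid, either way round below 0.06 rad and horizontal distance between punch_mid and guide_mid below 0.008 m and z of punch_mid in the frame of die_mid between 0.0585 and 0.064 m and angle between punch_mid's own z axis and vertical below 0.08 rad and z of punch_mid in the frame of guide_mid above 0.026 m and contact force between the fingers and punch below 0.2 N), for 0.2 s.
At the end, for the whole second after the job is handed in: Die fully down in the holder (axis within 9 mm, 15 degrees), blank flat on its boss (within 11.5 mm), ring flat on the die (within 7 mm), punch upright in the ring (within 8 mm, 0.08 rad) on the blank; heights within about 3 mm of stacked; all released and at rest (all of step 4 and angle between the z axis of blank_mid and the z axis of die_mid, either way round below 0.08 rad and linear speed of each of die, blank, guide, punch below 0.01 m/s and contact force between the fingers and die below 0.2 N and contact force between the fingers and blank below 0.2 N and contact force between the fingers and guide below 0.2 N); the robot touches nothing.
It fails at once if the hammer is shifted by more than 20 mm (distance of hammer from where it was at the start of the episode above 0.02 m).
It fails at once if the mallet is shifted by more than 20 mm (distance of mallet from where it was at the start of the episode above 0.02 m).
It fails at once if the bench block is shifted by more than 20 mm (distance of bench_block from where it was at the start of the episode above 0.02 m).
It also fails if it takes over 112 s, if anything falls off the work surface, if the arm or the gripper's body presses on something with over 40 N, if the wrist force passes 120 N, or if a joint passes its speed limit or range.

## Working session

There is one attempt and no reset: what is moved stays moved. The work goes in short steps, Python scripts to look and compute and a tool call to move; the robot and the scene stay as the last step left them, time stands still between calls to the robot, and variables do not carry over. Pictures are saved under pics/ and viewed, and the job is handed in when it is done.

Besides the shell and the picture viewer there is one more tool, called as name([rows], argument=value, ...), one row to a line, values as JSON. jog_arm: Moves the arm, as the interface text tells. Its arguments: {"type":"object","properties":{"increments":{"type":"array"},"hand":{"type":"number"}},"required":["increments"]}

```bash
ls; mkdir -p pics
python3 - <<'E'
from bench import *
import cv2
s=read_state();print(s)
for n in ["scene","side","wrist"]:
    c=calibration(n);print(n,c)
    im=get_image(n);cv2.imwrite(f"pics/{n}0.png",im[:,:,::-1])
E
```

```text
pics
{'clock': 0.0, 'joints': array([ 2.58549945e-01,  3.85570337e-01,  6.63655310e-03, -4.84982192e-04,
       -1.19397823e+00, -2.58587184e-01]), 'joint_vel': array([-5.68228013e-04,  1.90095562e-05,  5.33384826e-04,  1.37253700e-03,
       -1.30989949e-04, -2.44072333e-03]), 'joint_efforts': array([-9.55001960e-04, -3.92286408e+01,  1.88399577e+01,  4.18616563e+00,
       -4.72148502e-03,  8.27910434e-07]), 'position': array([ 6.24465693e+02, -1.10232838e-02,  2.47219488e+02]), 'ee_rot': array([-0.70702994,  0.70718279,  0.0007267 , -0.00080109]), 'contact_force': array([0.49007086, 0.02956761, 0.01534882]), 'wrist_torque': array([ 0.01976394, -0.01368375, -0.01852065]), 'gripper_width': 85.58994310603373}
scene {'fx': 423.26504960973693, 'fy': 423.26504960973693, 'cx': 325.9979755628524, 'cy': 206.71386426675838, 'D': array([-0.00055059,  0.        ,  0.        ,  0.        ,  0.        ]), 'position': array([1477.18140687,   49.04461758,  798.79073885]), 'rotation': array([0.27354327, 0.31787637, 0.69245689, 0.58705378])}
side {'fx': 364.05846401353085, 'fy': 364.05846401353085, 'cx': 319.16512826567345, 'cy': 201.77805729733967, 'D': array([0.02797264, 0.        , 0.        , 0.        , 0.        ]), 'position': array([ 196.47507771, -669.89050278,  520.78356774]), 'rotation': array([ 0.44712291, -0.15569183, -0.2715139 ,  0.83792682])}
wrist {'fx': 279.01627407005606, 'fy': 279.01627407005606, 'cx': 318.2408530054668, 'cy': 203.44119270691363, 'D': array([-0.02627557,  0.        ,  0.        ,  0.        ,  0.        ]), 'hand_eye': array([[-6.75124922e-04,  9.56820535e-01,  2.90678531e-01,
         7.39396247e+01],
       [ 9.99997579e-01,  3.71638934e-05,  2.20024543e-03,
         2.89899400e-01],
       [ 2.09443727e-03,  2.90679313e-01, -9.56818243e-01,
        -1.25024092e+02],
       [ 0.00000000e+00,  0.00000000e+00,  0.00000000e+00,
         1.00000000e+00]])}
```

View pics/scene0.png

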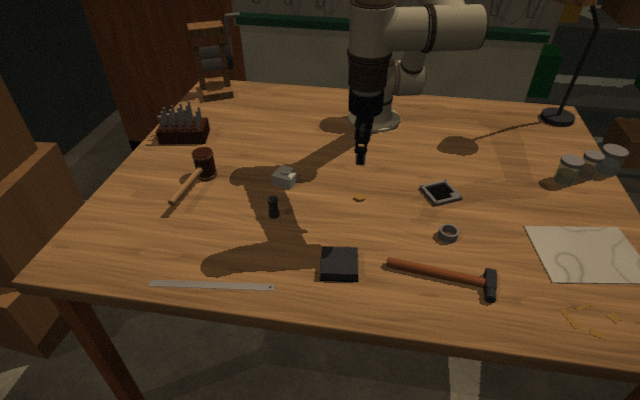

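View pics/side0.png

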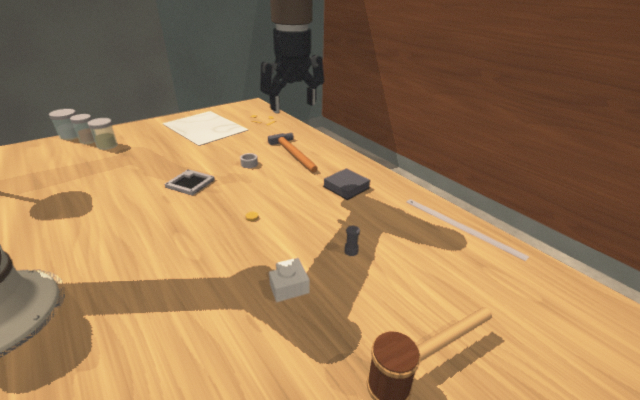

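View pics/wrist0.png

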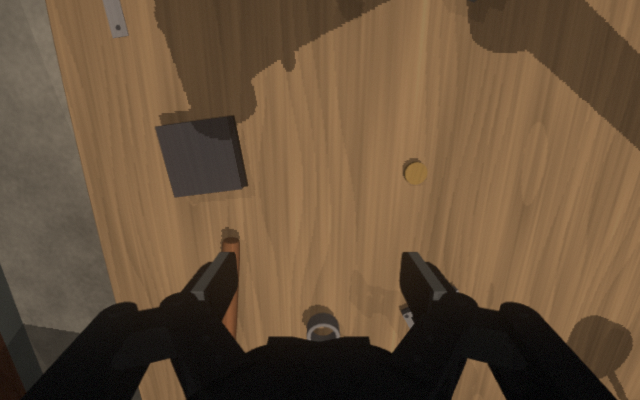

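```bash
cat > h.py <<'E'
from bench import *
import cv2, numpy as np
from scipy.spatial.transform import Rotation as R
def cam(n,s=None):
    c=calibration(n);K=np.array([[c['fx'],0,c['cx']],[0,c['fy'],c['cy']],[0,0,1.]])
    if n=='wrist':
        H=np.array(c['hand_eye']);Rt=R.from_quat(s['ee_rot']).as_matrix()
        Rw=Rt@H[:3,:3];p=Rt@H[:3,3]+s['position']
    else:
        Rw=R.from_quat(c['rotation']).as_matrix();p=np.array(c['position'])
    return K,np.array(c['D'],float),Rw@np.diag([1,-1,-1.]),p   # cv cam -> world
def pix2plane(C,uv,z):
    K,D,Rw,p=C
    q=cv2.undistortPoints(np.array(uv,float).reshape(-1,1,2),K,D).reshape(-1,2)
    d=np.c_[q,np.ones(len(q))]@Rw.T
    return p+d*((z-p[2])/d[:,2])[:,None]
def proj(C,P):
    K,D,Rw,p=C
    P=np.array(P,float).reshape(-1,3)
    rv=cv2.Rodrigues(Rw.T)[0]
    return cv2.projectPoints(P,rv,-Rw.T@p,K,D)[0].reshape(-1,2)
def tri(C1,u1,C2,u2):
    A=[];b=[]
    M=np.zeros((3,3));v=np.zeros(3)
    for C,u in((C1,u1),(C2,u2)):
        a=pix2plane(C,[u],0)[0]-C[3];a/=np.linalg.norm(a)
        P=np.eye(3)-np.outer(a,a);M+=P;v+=P@C[3]
    return np.linalg.solve(M,v)
def save(n,im,crop=None,k=1):
    if crop: x0,y0,x1,y1=crop;im=im[y0:y1,x0:x1]
    im=cv2.resize(im,None,fx=k,fy=k,interpolation=cv2.INTER_CUBIC)
    cv2.imwrite(f"pics/{n}.png",im[:,:,::-1])
def brief():
    s=read_state();e=R.from_quat(s['ee_rot']).as_matrix()
    print('t',round(s['clock'],2),'p',s['position'].round(1),'F',s['contact_force'].round(1),'w',round(s['gripper_width'],1),'x',e[:,0].round(3),'y',e[:,1].round(3));return s
E
python3 - <<'E'
from h import *
S=cam('scene');D=cam('side')
for n,u,z,v in [('die',(285,178),20,(289,282)),('punch',(273,208),30,(352,241)),('blank',(359,198),4,(251,216)),('ring',(448,233),13,(249,160)),('holder',(440,193),8,(190,182)),('mallet',(206,163),44,None),('block',(339,262),20,(347,184))]:
    print(n,pix2plane(S,[u],z)[0].round(0),pix2plane(D,[v],z)[0].round(0) if v else '')
a=cv2.imread('pics/scene0.png')[...,::-1];b=cv2.imread('pics/side0.png')[...,::-1]
save('z1',a,(240,150,500,260),3);save('z2',b,(150,130,400,320),3)
E
```

```text
die [ 460. -241.   20.] [ 446. -252.   20.]
punch [ 616. -237.   30.] [ 612. -238.   30.]
blank [499.  -7.   4.] [496.  -3.   4.]
ring [618. 244.  13.] [622. 248.  13.]
holder [440. 231.   8.] [433. 229.   8.]
mallet [ 457. -493.   44.] 
block [776. -29.  20.] [767. -40.  20.]
```

View pics/z1.png

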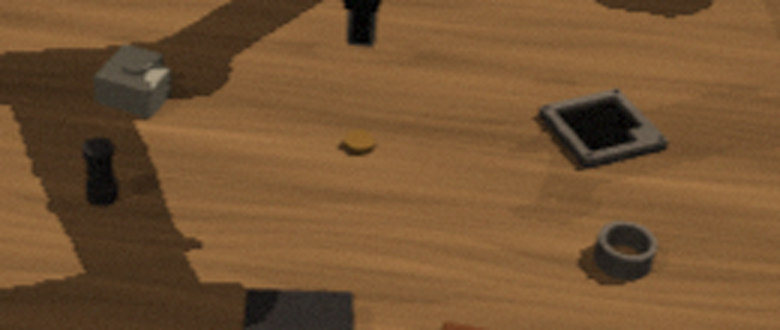

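View pics/z2.png

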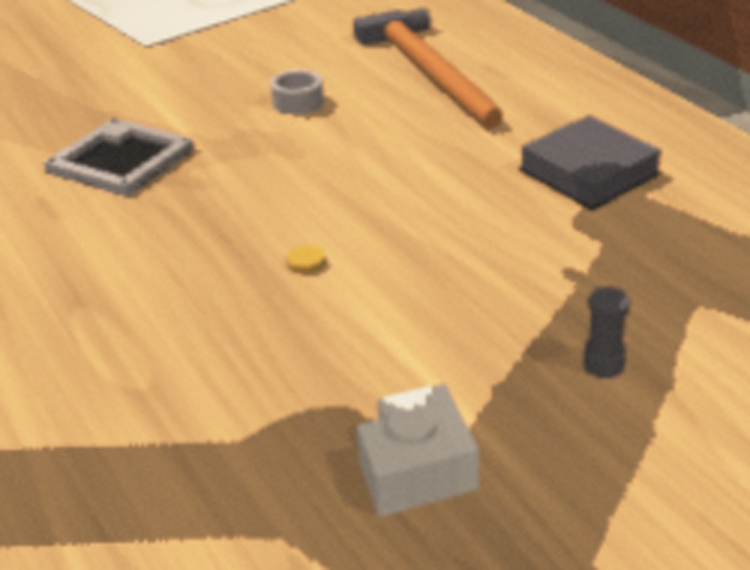

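jog_arm([
  [0.05,0.035,0,0],
  [0.1,0.07,0,0],
  [0.15,0.105,0,0],
  [0.2,0.14,0,0],
  [0.246,0.171,0,0],
  [0.246,0.171,0,0],
  [0.246,0.171,0,0],
])

```text
clock: 1.02
position: [453.5, -246.0, 247.7]
ee_rot: [-0.707, 0.707, 0.001, -0.001]
contact_force: [0.5, -0.6, -0.1]
gripper_width: 85.5
```

Run:
```python
from h import *
s=brief();im=get_image('wrist');np.save('w1.npy',im);import pickle;pickle.dump(s,open('w1.pkl','wb'))
save('w1',im)
```

```text
t 1.02 p [ 453.5 -246.   247.7] F [ 0.5 -0.6 -0.1] w 85.5 x [-0.001 -1.    -0.   ] y [-1.     0.001  0.002]
```

View pics/w1.png

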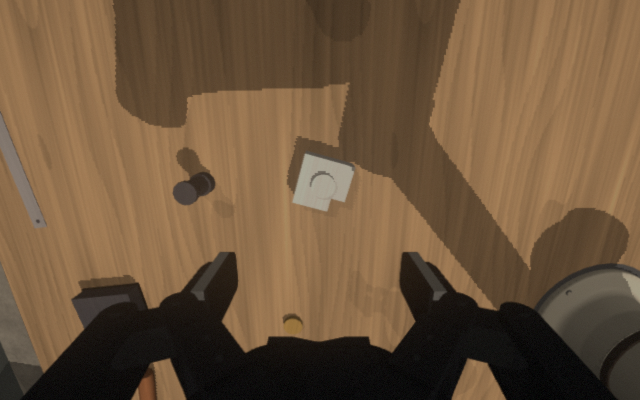

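Run:
```python
from h import *
im=np.load('w1.npy')
save('w1z',im,(275,130,375,220),7)
```

```text
(no output)
```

View pics/w1z.png

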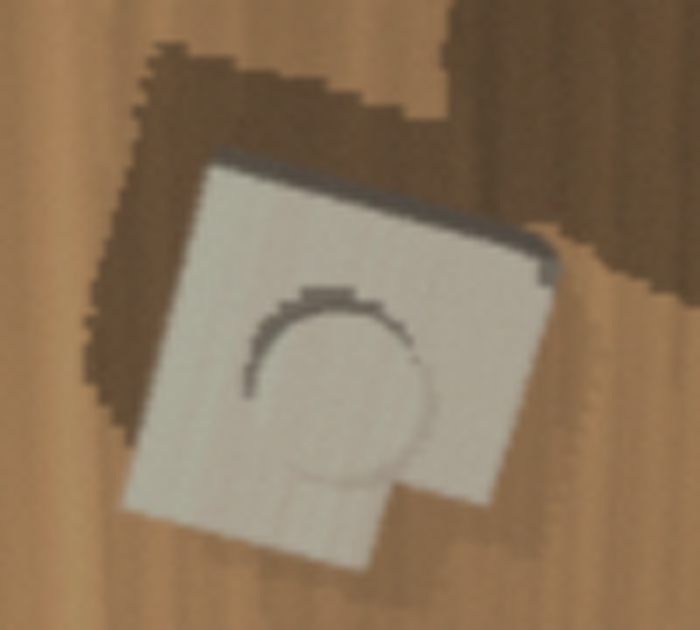

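```bash
cat >> h.py <<'E'
def fit2(model,meas):
    mc=model.mean(0);qc=meas.mean(0);H=(model-mc).T@(meas-qc)
    a=np.arctan2(H[0,1]-H[1,0],H[0,0]+H[1,1])
    Rm=np.array([[np.cos(a),-np.sin(a)],[np.sin(a),np.cos(a)]])
    t=qc-Rm@mc
    return t,np.degrees(a),((model@Rm.T+t)-meas)
E
python3 - <<'E'
from h import *
import pickle
s=pickle.load(open('w1.pkl','rb'));C=cam('wrist',s)
# A tl,B tr,C ll,d,e,f crop
px=(np.array([(212,166),(555,268),(125,508),(365,570),(488,505),(393,484)])+.5)/7-.5+[275,130]
W=pix2plane(C,px,34)[:,:2];print(W.round(1))
# cut corner = +x+y ; looking from above; image lower right=(-x,+y world)
# opposite corner A=(-32,-32). B: image right of A -> world -x ; C: image down -> world +y
# own +x,+y ccw
c1=np.array([(-32,-32),(-32,32),(32,-32),(32,14),(14,32),(14,14)]);c2=c1[:,::-1]
for c in(c1,c2):
    t,a,r=fit2(c.astype(float),W);print(t.round(1),a.round(1),np.abs(r).max().round(1))
b=(np.array([(345,398)])+.5)/7-.5+[275,130]; print('boss',pix2plane(C,b,40))
E
```

```text
[[ 469.7 -280.2]
 [ 410.1 -262.5]
 [ 486.4 -218.8]
 [ 442.9 -206.9]
 [ 420.7 -219.3]
 [ 438.  -223.3]]
[ 447.9 -240.9] 74.6 1.5
[ 439.9 -230.6] -88.7 80.9
boss [[ 446.80440429 -240.64480595   40.        ]]
```

jog_arm([
  [-0.06,0.002,0,0],
  [-0.12,0.004,0,0],
  [-0.18,0.006,0,0],
  [-0.24,0.008,0,0],
  [-0.3,0.01,0,0],
  [-0.36,0.012,0,0],
  [-0.42,0.014,0,0],
  [-0.476,0.0,0,0],
  [-0.476,0.0,0,0],
  [-0.476,0.0,0,0],
])

```text
clock: 2.33
position: [453.1, 231.4, 247.1]
ee_rot: [0.708, -0.706, -0.001, 0.001]
contact_force: [0.6, -0.9, 0.3]
gripper_width: 85.2
```

Run:
```python
from h import *
s=brief();im=get_image('wrist');np.save('w2.npy',im);import pickle;pickle.dump(s,open('w2.pkl','wb'))
save('w2',im)
```

```text
t 2.33 p [453.1 231.4 247.1] F [ 0.6 -0.9  0.3] w 85.2 x [ 0.003 -1.     0.001] y [-1.    -0.003  0.003]
```

View pics/w2.png

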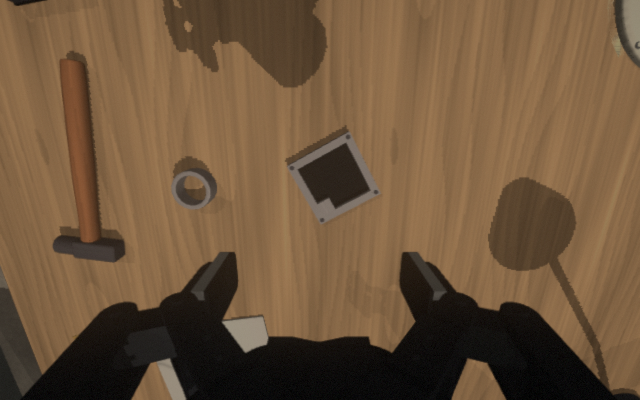

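Run:
```python
from h import *
im=np.load('w2.npy')
save('w2z',im,(280,125,390,230),7)
save('w2r',im,(165,145,230,220),7)
```

```text
(no output)
```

View pics/w2z.png

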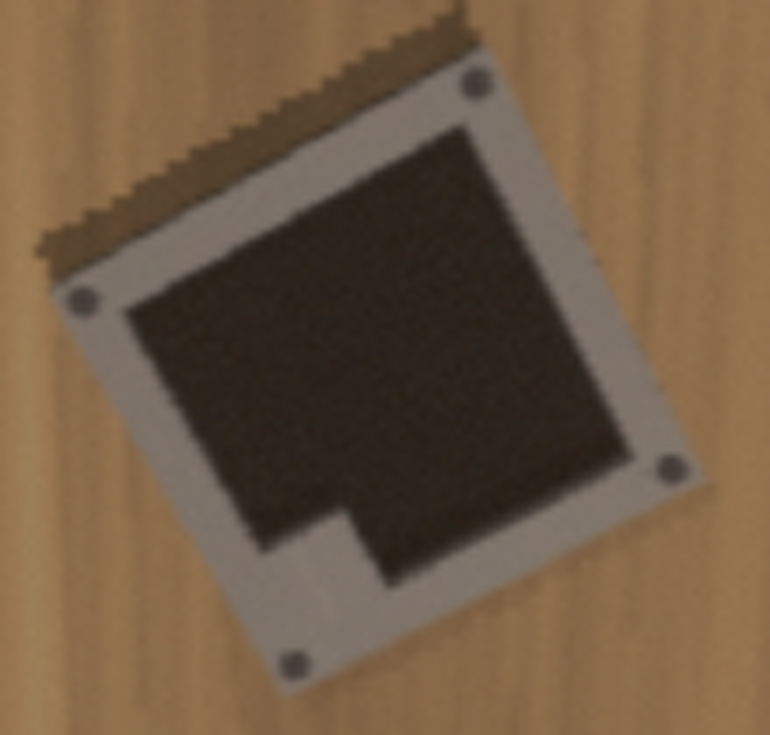

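View pics/w2r.png

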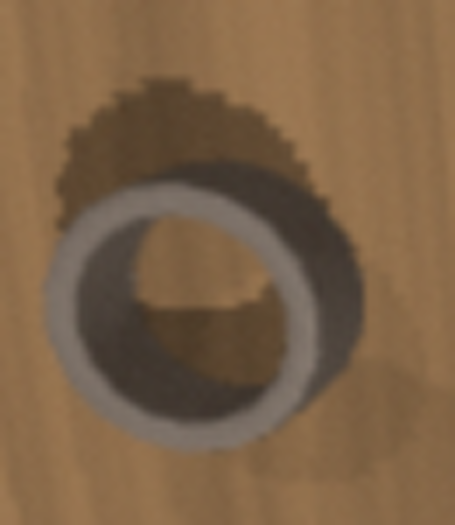

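Run:
```python
from h import *
import pickle
s=pickle.load(open('w2.pkl','rb'));C=cam('wrist',s)
px=(np.array([(290,693),(705,480),(488,48),(52,283),(347,507),(260,551),(390,587)])+.5)/7-.5+[280,125]
W=pix2plane(C,px,12)[:,:2];print(W.round(1))
c=46*np.array([(1,1),(-1,1),(-1,-1),(1,-1.)]);c=np.r_[c,[(18,18),(36,18),(18,36)]]
for cc in (c,):
    t,a,r=fit2(cc,W);print(t.round(1),a.round(1),r.round(1))
q=(np.array([(182,318)])+.5)/7-.5+[165,145]; print('ring',pix2plane(C,q,26))
```

```text
[[449.1 295.7]
 [370.1 252.2]
 [414.2 172.3]
 [493.5 214.7]
 [438.3 257.6]
 [455.  266.5]
 [429.8 273.7]]
[431.6 233.6] 28.7 [[ 0.8  0.3]
 [-0.9 -0.3]
 [-0.8 -1.2]
 [ 0.5  0.6]
 [ 0.4  0.4]
 [-0.4  0.2]
 [ 0.3  0.1]]
ring [[616.96730659 244.69320306  26.        ]]
```

jog_arm([
  [0.06,0.001,0,3],
  [0.12,0.002,0,6],
  [0.18,0.003,0,9],
  [0.24,0.004,0,12],
  [0.3,0.005,0,15.4],
  [0.36,0.006,0,15.4],
  [0.42,0.0066,0,15.4],
  [0.472,0.0066,0.05,15.4],
  [0.472,0.0066,0.1,15.4],
  [0.472,0.0066,0.1,15.4],
])

```text
clock: 3.62
position: [443.0, -241.9, 144.3]
ee_rot: [-0.605, 0.796, 0.004, -0.004]
contact_force: [0.7, 0.0, 0.2]
gripper_width: 85.1
```

Run:
```python
from h import *
s=brief();im=get_image('wrist')
save('w3',im)
e=R.from_quat(s['ee_rot']).as_matrix();print(np.degrees(np.arctan2(e[1,1],e[0,1])),e.T@(np.array([447.9,-240.9,28])-s['position']))
```

```text
t 3.62 p [ 443.  -241.9  144.3] F [0.7 0.  0.2] w 85.1 x [-0.268 -0.964  0.001] y [-0.963  0.268  0.012]
164.47385929203554 [ -2.45420458  -5.89653044 116.23591173]
```

View pics/w3.png

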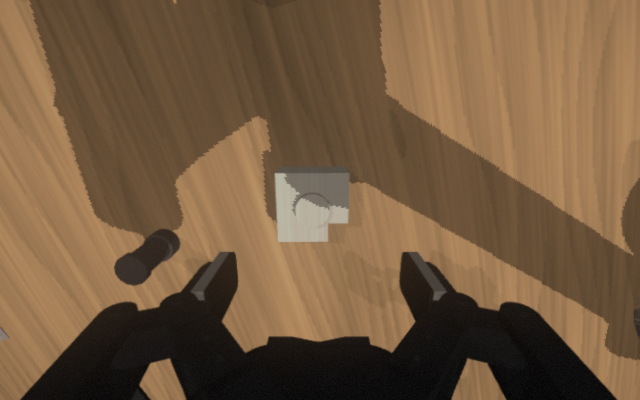

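jog_arm([
  [-0.0025,-0.0055,0,0],
  [-0.0025,-0.0055,0.03,0],
  [-0.0025,-0.0055,0.06,0],
  [-0.0025,-0.0055,0.06,0],
])

```text
clock: 4.18
position: [451.8, -240.5, 87.9]
ee_rot: [-0.607, 0.795, 0.002, -0.003]
contact_force: [-0.4, -0.9, 1.7]
gripper_width: 85.6
```

Run:
```python
from h import *
s=brief();im=get_image('wrist')
save('w4',im)
e=R.from_quat(s['ee_rot']).as_matrix();print(np.degrees(np.arctan2(e[1,1],e[0,1])),e.T@(np.array([447.9,-240.9,28])-s['position']))
C=cam('wrist',s)
px=None
a=np.radians(74.6);Rm=np.array([[np.cos(a),-np.sin(a)],[np.sin(a),np.cos(a)]])
P=np.array([(-32,-32),(-32,32),(32,-32),(32,14),(14,32),(14,14)])@Rm.T+[447.9,-240.9]
for p in proj(C,np.c_[P,34*np.ones(6)]): cv2.circle(im,tuple(p.round().astype(int).tolist()),2,(255,0,0),-1)
save('w4',im)
```

```text
t 4.17 p [ 451.8 -240.5   87.9] F [-0.4 -0.9  1.7] w 85.6 x [-0.264 -0.965  0.002] y [-0.965  0.264  0.006]
164.70209030584826 [ 1.29444276  3.27529061 59.87638822]
```

View pics/w4.png

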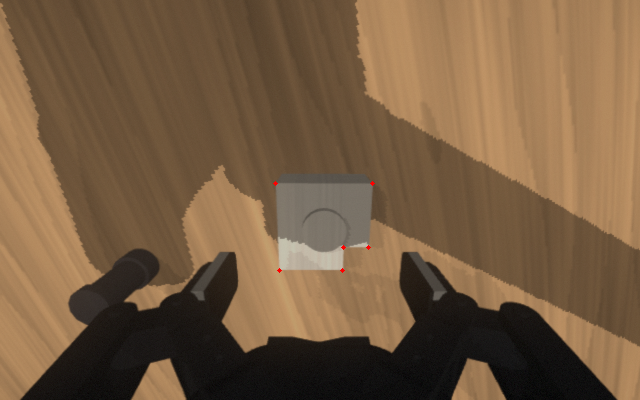

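jog_arm([
  [0.0013,0.003,0.02,0],
  [0.0013,0.003,0.04,0],
  [0.0013,0.003,0.0595,0],
  [0.0013,0.003,0.0595,0],
  [0.0013,0.003,0.0595,0],
])

```text
clock: 4.85
position: [450.9, -241.6, 31.4]
ee_rot: [-0.607, 0.795, -0.001, -0.001]
contact_force: [1.0, 0.0, -0.4]
gripper_width: 85.1
```

jog_arm([
  [0,0,0,0],
  [0,0,0,0],
  [0,0,0,0],
  [0,0,0,0],
  [0,0,0,0],
  [0,0,0,0],
], hand=-1)

```text
clock: 5.6
position: [451.4, -241.7, 33.1]
ee_rot: [-0.607, 0.794, -0.002, -0.0]
contact_force: [-1.9, 2.1, 8.7]
gripper_width: 62.5
```

Run:
```python
from h import *
s=brief()
save('s5',get_image('side'),(200,200,440,340),3)
```

```text
t 5.6 p [ 451.4 -241.7   33.1] F [-1.9  2.1  8.7] w 62.5 x [-0.262 -0.965  0.003] y [-0.965  0.262 -0.002]
```

View pics/s5.png

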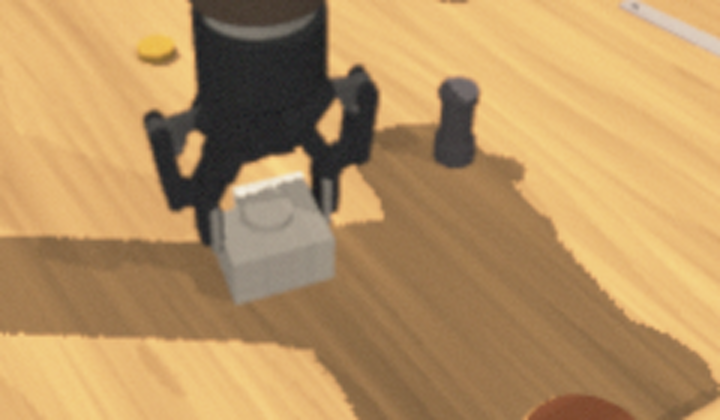

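jog_arm([
  [0,0,-0.02,0],
  [0,0,-0.04,0],
  [0,0,-0.08,0],
  [0,0,-0.1,0],
  [0,0,-0.1,0],
  [0,0,-0.1,0],
])

```text
clock: 6.4
position: [450.3, -241.1, 132.1]
ee_rot: [-0.607, 0.795, -0.001, -0.001]
contact_force: [-0.7, 0.5, -3.8]
gripper_width: 62.3
```

Run:
```python
from h import *
s=brief()
e=R.from_quat(s['ee_rot']).as_matrix();print(np.degrees(np.arctan2(e[1,1],e[0,1])),e.T@(np.array([431.6,233.6,130])-s['position']))
im=get_image('wrist');save('w6',im)
np.save('w6.npy',im);import pickle;pickle.dump(s,open('w6.pkl','wb'))
```

```text
t 6.4 p [ 450.3 -241.1  132.1] F [-0.7  0.5 -3.8] w 62.3 x [-0.263 -0.965  0.002] y [-0.965  0.263  0.   ]
164.7721041399852 [-453.08819983  142.68838545    1.05539496]
```

View pics/w6.png

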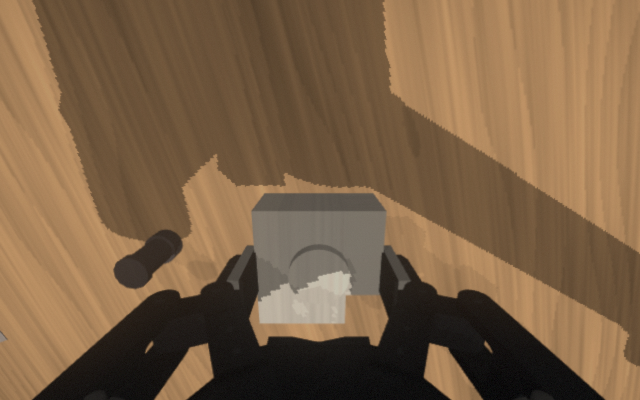

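Run:
```python
from h import *
import pickle
im=np.load('w6.npy');save('w6z',im,(240,185,400,335),5)
```

```text
(no output)
```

View pics/w6z.png

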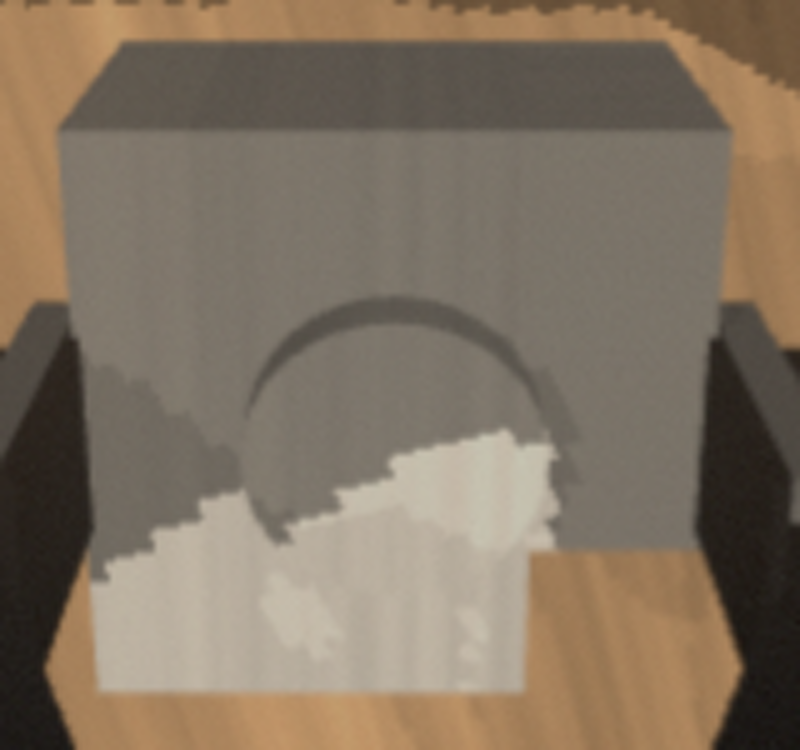

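Run:
```python
from h import *
import pickle
s=pickle.load(open('w6.pkl','rb'));C=cam('wrist',s)
px=(np.array([(60,130),(733,129),(98,691),(524,691),(697,551),(530,548)])+.5)/5-.5+[240,185]
c=np.array([(-32,-32),(-32,32),(32,-32),(32,14),(14,32),(14,14)]).astype(float)
e=R.from_quat(s['ee_rot']).as_matrix()
for z in range(122,142,2):
    W=pix2plane(C,px,z)[:,:2];t,a,r=fit2(c,W)
    print(z,t.round(1),a.round(2),np.sqrt((r**2).mean()).round(2),'off in tool',(e.T@np.r_[t-s['position'][:2],0]).round(1))
```

```text
122 [ 451.3 -235.3] 74.62 2.14 off in tool [-5.9  0.5 -0. ]
124 [ 451.1 -236.5] 74.62 1.71 off in tool [-4.6  0.4 -0. ]
126 [ 450.8 -237.7] 74.62 1.28 off in tool [-3.4  0.4 -0. ]
128 [ 450.5 -238.9] 74.62 0.86 off in tool [-2.1  0.3 -0. ]
130 [ 450.3 -240.1] 74.62 0.45 off in tool [-0.9  0.2 -0. ]
132 [ 450.  -241.4] 74.62 0.18 off in tool [0.4 0.2 0. ]
134 [ 449.8 -242.6] 74.62 0.48 off in tool [1.6 0.1 0. ]
136 [ 449.5 -243.8] 74.62 0.9 off in tool [2.9 0.  0. ]
138 [ 449.3 -245. ] 74.62 1.32 off in tool [ 4.1 -0.1  0. ]
140 [ 449.  -246.2] 74.62 1.75 off in tool [ 5.3 -0.1  0. ]
```

jog_arm([
  [-0.055,0.017,0,5],
  [-0.11,0.034,0,10],
  [-0.165,0.051,0,16],
  [-0.22,0.069,0,22],
  [-0.275,0.086,0,28],
  [-0.33,0.103,0,34],
  [-0.39,0.122,0,40],
  [-0.43,0.135,0,46],
  [-0.453,0.1425,0,46],
  [-0.453,0.1425,0,46],
])

```text
clock: 7.7
position: [431.1, 234.7, 129.5]
ee_rot: [-0.25, 0.968, -0.001, -0.002]
contact_force: [-0.7, 0.6, -3.3]
gripper_width: 62.2
```

jog_arm([
  [0,0,0,0],
  [0,0,0,0],
])

```text
clock: 7.95
position: [430.9, 233.6, 128.9]
ee_rot: [-0.249, 0.968, -0.002, -0.003]
contact_force: [0.2, 0.0, -3.1]
gripper_width: 62.1
```

```bash
cat > t.py <<'E'
from h import *
import sys
def to(x,y,z,yaw=None):
    s=brief();e=R.from_quat(s['ee_rot']).as_matrix()
    yy=np.degrees(np.arctan2(e[1,1],e[0,1]))
    # turn about tool z(down): + turn lowers the yaw
    print('yaw y',yy.round(2),'shift',(e.T@(np.array([x,y,z])-s['position'])).round(1),'turn',None if yaw is None else round((yy-yaw+90)%180-90,1))
    return s
if __name__=='__main__': to(*map(float,sys.argv[1:]))
E
python3 t.py 431.6 233.6 60 118.7
python3 - <<'E'
from h import *
im=get_image('wrist');save('w7',im)
E
```

```text
t 7.95 p [430.9 233.6 128.9] F [ 0.2  0.  -3.1] w 62.1 x [-0.876 -0.483  0.006] y [-0.483  0.876 -0.002]
yaw y 118.87 shift [-1.  -0.2 68.9] turn 0.2
```

View pics/w7.png

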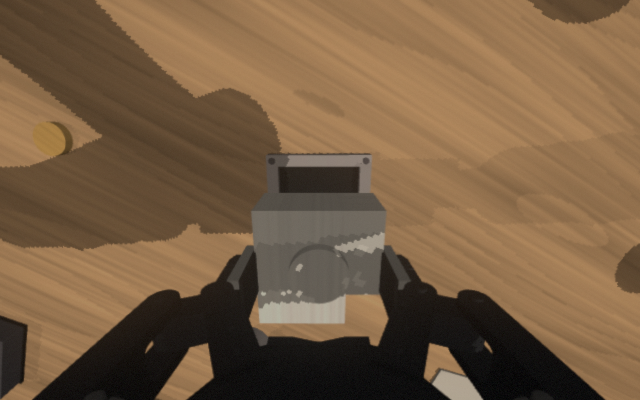

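jog_arm([
  [-0.0008,0,0.03,0],
  [-0.0008,0,0.06,0],
  [-0.0008,0,0.076,0],
  [-0.0008,0,0.076,0],
  [-0.0008,0,0.076,0],
])

```text
clock: 8.62
position: [432.1, 233.9, 53.9]
ee_rot: [-0.249, 0.968, -0.001, -0.002]
contact_force: [-0.9, -0.3, -2.9]
gripper_width: 62.2
```

```bash
python3 t.py 431.6 233.6 38 118.7
python3 - <<'E'
from h import *
s=read_state();C=cam('wrist',s)
im=get_image('wrist');save('w8z',im,(230,150,410,330),4)
a=get_image('side');save('s8',a,(120,120,280,240),5)
b=get_image('scene');save('c8',b,(380,130,520,240),5)
E
```

```text
t 8.62 p [432.1 233.9  53.9] F [-0.9 -0.3 -2.9] w 62.2 x [-0.876 -0.482  0.004] y [-0.482  0.876 -0.002]
yaw y 118.85 shift [ 0.5 -0.  15.9] turn 0.1
```

View pics/w8z.png

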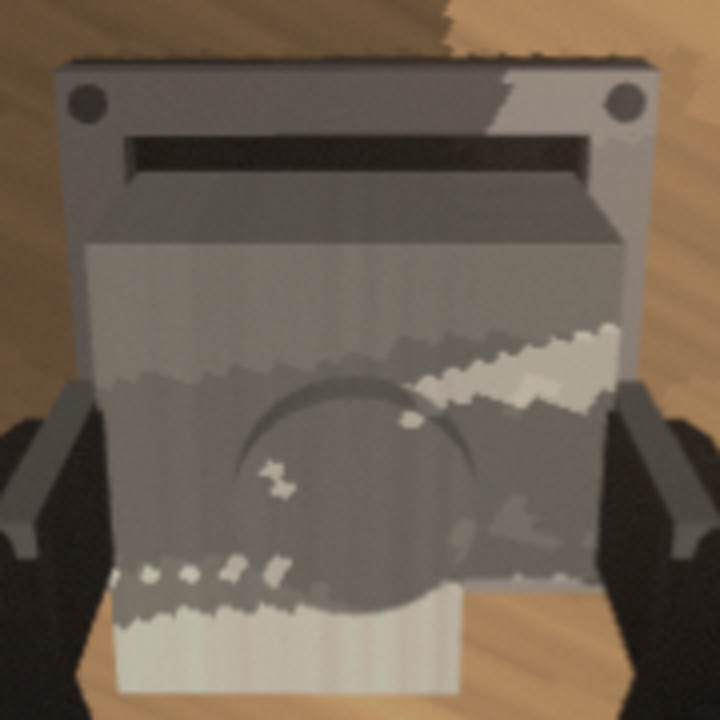

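View pics/s8.png

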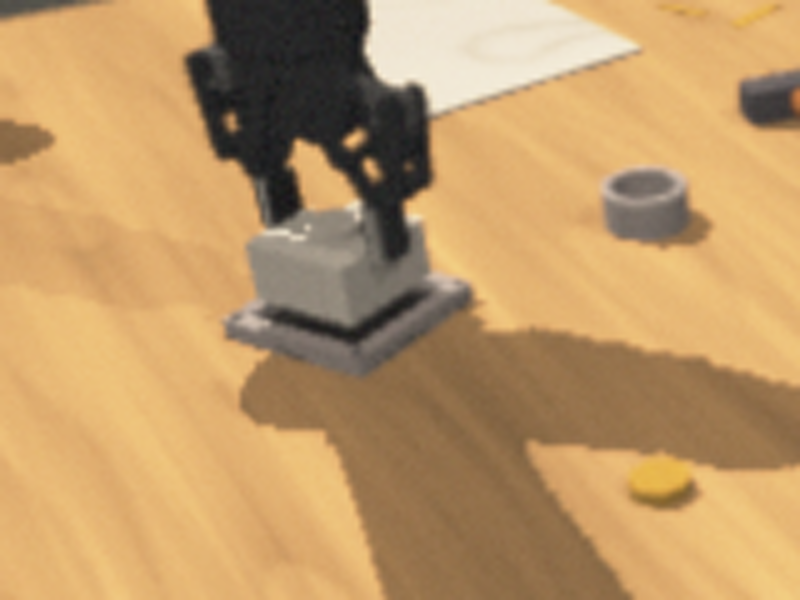

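View pics/c8.png

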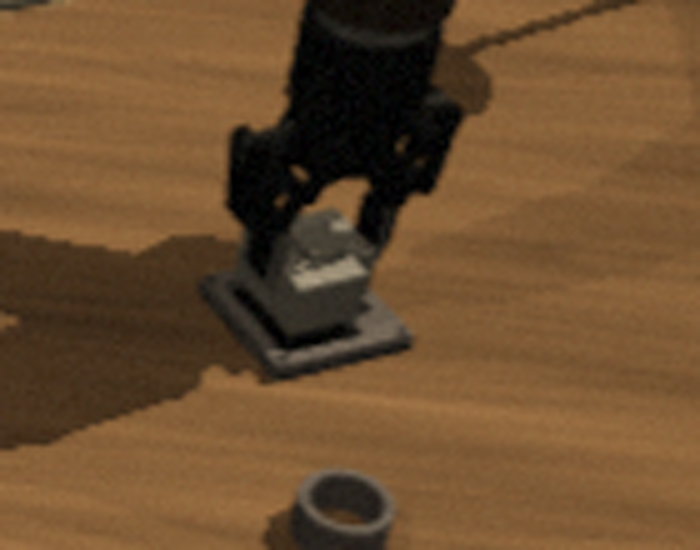

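Run:
```python
from h import *
s=read_state();C=cam('wrist',s);e=R.from_quat(s['ee_rot']).as_matrix()
f=lambda p,z:(e.T@(pix2plane(C,(np.array([p])+.5)/4-.5+[230,150],z)[0]-s['position'])).round(1)
print('holder outer',f((57,70),12),f((657,70),12),'pocket',f((127,137),12),f((588,137),12))
print('die top',f((85,243),54),f((624,243),54),'bot',f((133,172),20),f((575,172),20))
```

```text
holder outer [ 46.1 -44.9  42.3] [46.1 45.8 42.2] pocket [ 35.7 -34.9  42.3] [35.7 35.9 42.2]
die top [ 32.5 -31.8   0.3] [32.6 32.   0.2] bot [ 32.3 -32.6  34.3] [32.3 32.6 34.2]
```

jog_arm([
  [0,0.0004,0.006,0],
  [0,0.0004,0.012,0],
  [0,0.0004,0.0155,0],
  [0,0.0004,0.0155,0],
  [0,0.0004,0.0155,0],
])

```text
clock: 9.4
position: [431.8, 234.5, 38.6]
ee_rot: [-0.249, 0.968, -0.001, -0.001]
contact_force: [0.2, -0.1, -3.5]
gripper_width: 62.1
```

jog_arm([
  [0,0,0,0],
  [0,0,0,0],
  [0,0,0,0],
  [0,0,0,0],
], hand=1)

```text
clock: 9.9
position: [431.9, 234.6, 38.8]
ee_rot: [-0.249, 0.968, -0.001, -0.001]
contact_force: [0.5, 0.2, 0.3]
gripper_width: 85.5
```

Run:
```python
from h import *
s=brief();C=cam('wrist',s)
im=get_image('wrist');save('w9z',im,(220,130,420,330),4)
```

```text
t 9.9 p [431.9 234.6  38.8] F [0.5 0.2 0.3] w 85.5 x [-0.876 -0.483  0.003] y [-0.483  0.876 -0.001]
```

View pics/w9z.png

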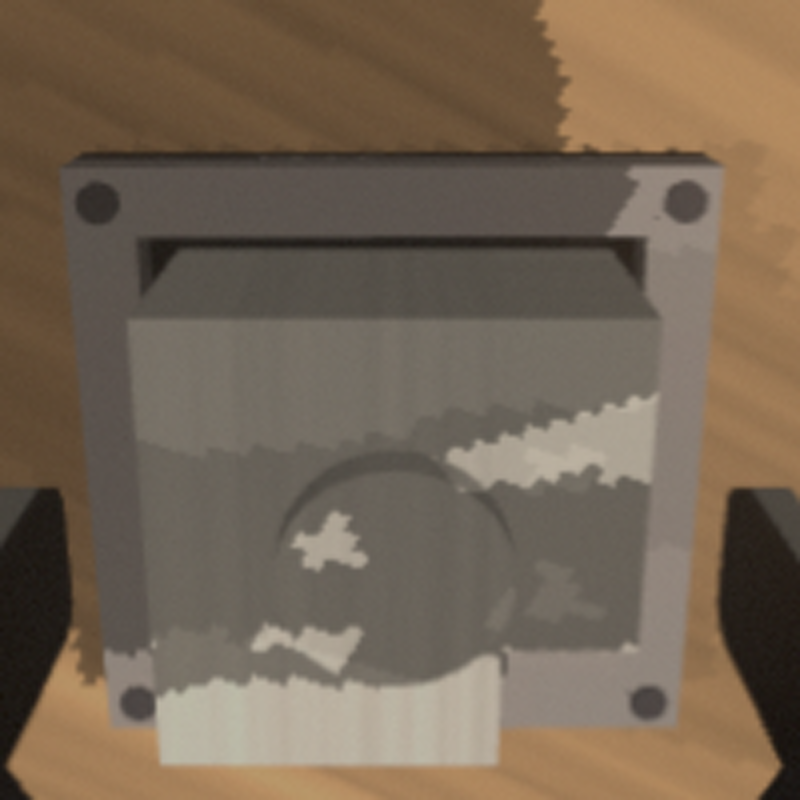

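Run:
```python
from h import *
import pickle
s=read_state();C=cam('wrist',s);e=R.from_quat(s['ee_rot']).as_matrix()
px=(np.array([(128,318),(662,318),(160,765),(498,765),(640,650),(505,650)])+.5)/4-.5+[220,130]
c=np.array([(-32,-32),(-32,32),(32,-32),(32,14),(14,32),(14,14)]).astype(float)
for z in (36,38,40):
    t,a,r=fit2(c,pix2plane(C,px,z)[:,:2]);print(z,t.round(1),a.round(1),np.sqrt((r**2).mean()).round(2))
px=(np.array([(62,165),(723,162),(108,728),(677,726)])+.5)/4-.5+[220,130]
t,a,r=fit2(46*np.array([(-1,-1),(-1,1),(1,-1),(1,1.)]),pix2plane(C,px,12)[:,:2]);print('holder',t.round(1),a.round(1),np.abs(r).max().round(2))
H=np.array(calibration('wrist')['hand_eye'])
K,D,_,_=C
def ray(u,y):
    q=cv2.undistortPoints(np.array([[u]],float),K,D).ravel();d=H[:3,:3]@np.array([q[0],-q[1],-1]);return (H[:3,3]+d*((y-H[1,3])/d[1])).round(1)
print('open tip inner',ray((60/4+220,490/4+130),-42.7),ray((732/4+220,490/4+130),42.7))
print('die tip inner',ray((75/5+240,302/5+185),-32),ray((722/5+240,302/5+185),32))
```

```text
36 [431.8 235. ] 29.0 0.39
38 [430.8 234.3] 29.0 0.17
40 [429.8 233.6] 29.0 0.52
holder [431.3 234. ] 29.0 0.58
open tip inner [  8.3 -42.7   4.4] [ 9.8 42.7  1.4]
die tip inner [ 12.6 -32.    4. ] [15.7 32.  -2.6]
```

jog_arm([
  [0,0,-0.03,0],
  [0,0,-0.08,0],
  [0.003,-0.02,-0.13,0],
  [0.015,-0.07,-0.15,0],
  [0.029,-0.12,-0.15,0],
  [0.044,-0.18,-0.15,0],
  [0.058,-0.24,-0.13,0],
  [0.058,-0.24,-0.11,0],
  [0.058,-0.24,-0.11,0],
  [0.058,-0.24,-0.11,0],
])

```text
clock: 11.2
position: [497.6, -2.8, 149.9]
ee_rot: [-0.25, 0.968, -0.001, -0.001]
contact_force: [-0.8, 0.9, 1.0]
gripper_width: 85.6
```

Run:
```python
from h import *
import pickle
s=brief();C=cam('wrist',s)
im=get_image('wrist');save('w10',im)
np.save('w10.npy',im);pickle.dump(s,open('w10.pkl','wb'))
```

```text
t 11.2 p [497.6  -2.8 149.9] F [-0.8  0.9  1. ] w 85.6 x [-0.875 -0.484  0.002] y [-0.484  0.875 -0.002]
```

View pics/w10.png

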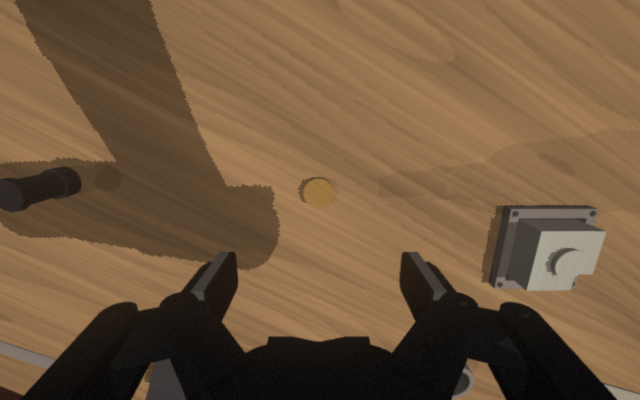

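Run:
```python
from h import *
import pickle
s=pickle.load(open('w10.pkl','rb'));im=np.load('w10.npy');C=cam('wrist',s)
save('w10z',im,(295,170,345,215),12)
hsv=cv2.cvtColor(im,cv2.COLOR_RGB2HSV)
print(hsv[192,318],hsv[180,318],hsv[160,318])
e=R.from_quat(s['ee_rot']).as_matrix()
t=pix2plane(C,[(318,192)],8)[0];print(t)
```

```text
[ 18 147 154] [ 17 150 155] [ 15 121 135]
[493.69559773  -5.53831489   8.        ]
```

View pics/w10z.png

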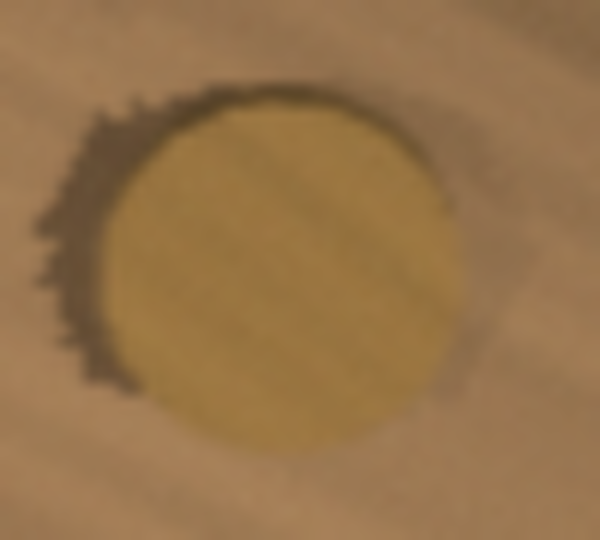

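```bash
python3 - <<'E'
from h import *
import pickle
s=pickle.load(open('w10.pkl','rb'));C=cam('wrist',s)
print(pix2plane(C,[(318.1,192.6)],8)[0])
E
python3 t.py 493.9 -5.3 40
```

```text
[494.18402737  -5.15603612   8.        ]
t 11.25 p [497.7  -2.5 150.2] F [ 1.   0.8 -0.1] w 85.5 x [-0.875 -0.484  0.001] y [-0.484  0.875 -0.002]
yaw y 118.96 shift [  4.6  -0.4 110.2] turn None
```

jog_arm([
  [0.0045,-0.0005,0.04,0],
  [0.0045,-0.0005,0.08,0],
  [0.0045,-0.0005,0.105,0],
  [0.0045,-0.0005,0.105,0],
  [0.0045,-0.0005,0.105,0],
  [0.0045,-0.0005,0.105,0],
], hand=0)

```text
clock: 12.0
position: [495.1, -4.8, 46.7]
ee_rot: [-0.25, 0.968, -0.001, 0.001]
contact_force: [0.2, -0.4, -0.0]
gripper_width: 42.7
```

```bash
python3 t.py 494 -5.2 18.5
python3 - <<'E'
from h import *
im=get_image('wrist');save('w11',im)
s=read_state();C=cam('wrist',s)
im=get_image('side');save('s11',im,(190,150,310,250),6)
E
```

```text
t 12.0 p [495.1  -4.8  46.7] F [ 0.2 -0.4 -0. ] w 42.7 x [-0.875 -0.485 -0.002] y [-0.485  0.875 -0.003]
yaw y 119.0 shift [ 1.2  0.2 28.2] turn None
```

View pics/w11.png

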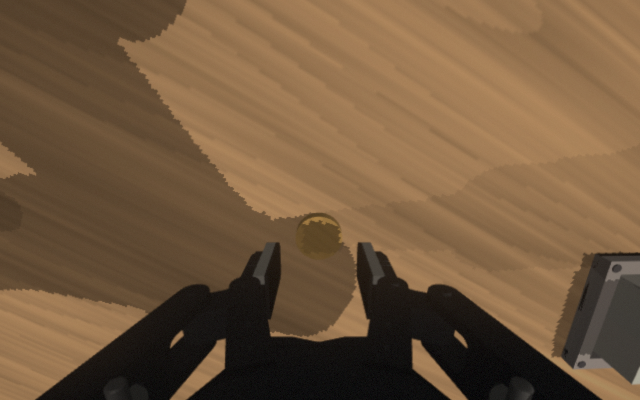

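View pics/s11.png

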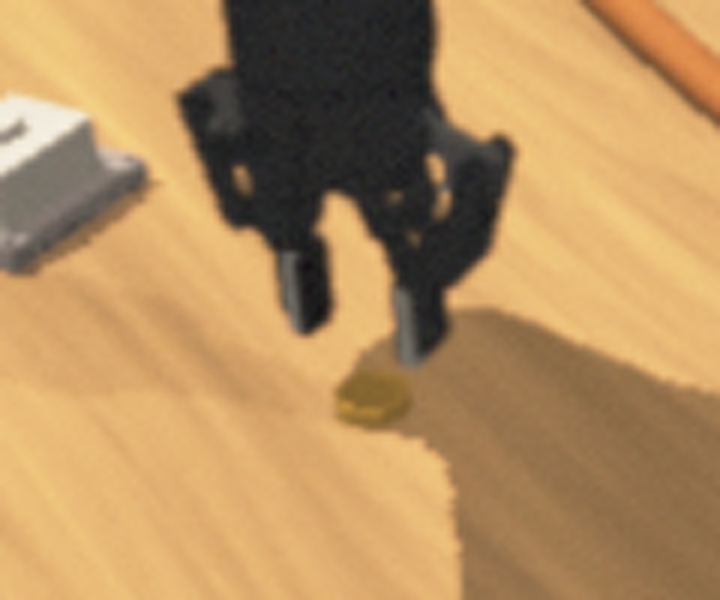

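jog_arm([
  [0.001,0,0.012,0],
  [0.001,0,0.022,0],
  [0.001,0,0.0275,0],
  [0.001,0,0.0275,0],
  [0.001,0,0.0275,0],
])

```text
clock: 12.72
position: [494.0, -5.6, 18.8]
ee_rot: [-0.25, 0.968, -0.001, 0.001]
contact_force: [0.9, 0.6, 0.4]
gripper_width: 42.5
```

```bash
python3 t.py 494 -5.2 18.5
python3 - <<'E'
from h import *
im=get_image('wrist');save('w12',im,(220,180,420,330),4)
im=get_image('side');save('s12',im,(190,150,310,250),6)
E
```

```text
t 12.72 p [494.   -5.6  18.8] F [0.9 0.6 0.4] w 42.5 x [-0.875 -0.484 -0.001] y [-0.484  0.875 -0.003]
yaw y 118.98 shift [-0.2  0.3  0.3] turn None
```

View pics/w12.png

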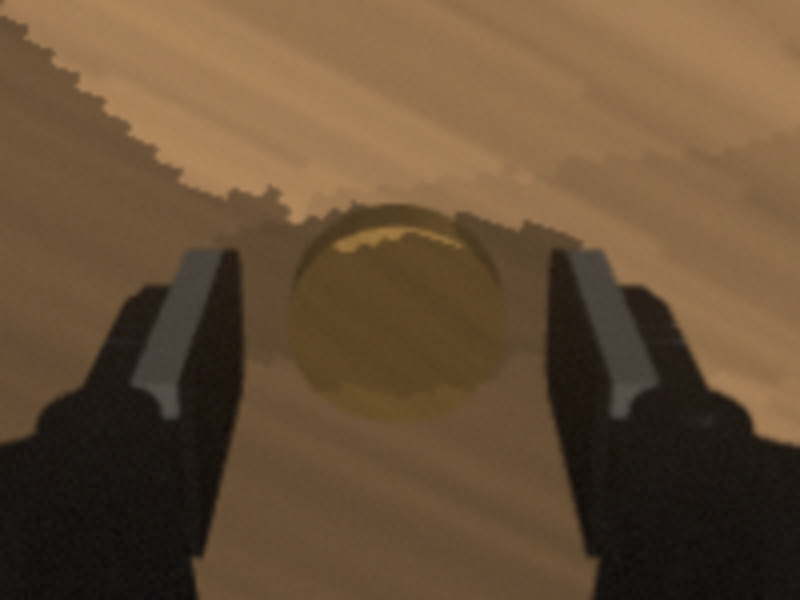

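View pics/s12.png

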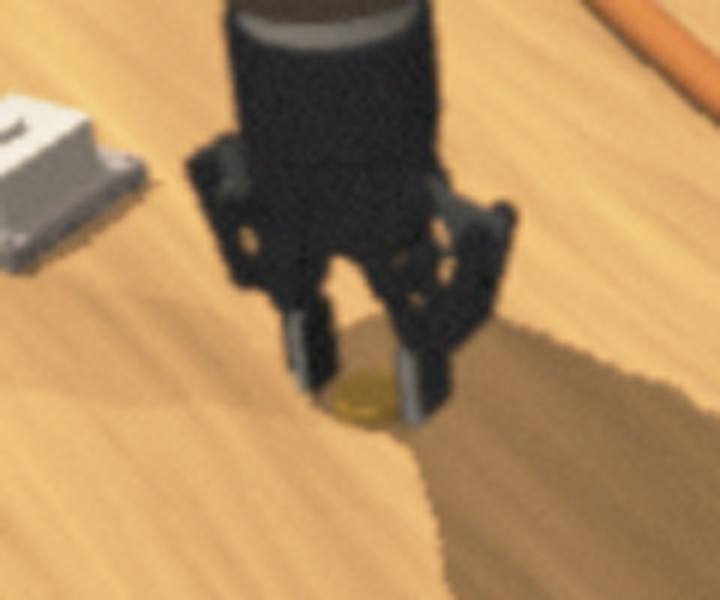

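jog_arm([
  [0,0,0.0005,0],
  [0,0,0.0005,0],
  [0,0,0.0005,0],
  [0,0,0.0005,0],
  [0,0,0.0005,0],
], hand=-1)

```text
clock: 13.45
position: [494.3, -5.4, 19.3]
ee_rot: [-0.25, 0.968, -0.001, 0.002]
contact_force: [-1.1, -0.2, 6.3]
gripper_width: 26.6
```

jog_arm([
  [0,0,-0.01,0],
  [0,0,-0.03,0],
  [0,0,-0.06,0],
  [0,0,-0.08,0],
  [0,0,-0.08,0],
  [0,0,-0.08,0],
])

```text
clock: 14.2
position: [493.4, -5.5, 98.8]
ee_rot: [-0.25, 0.968, -0.001, 0.001]
contact_force: [-0.1, -0.2, -0.5]
gripper_width: 26.0
```

```bash
python3 t.py 430.8 234.3 100
python3 - <<'E'
from h import *
import pickle
s=read_state();im=get_image('wrist');save('w13',im,(220,180,420,330),4);np.save('w13.npy',im);pickle.dump(s,open('w13.pkl','wb'))
im=get_image('side');save('s13',im,(190,110,310,210),6)
E
```

```text
t 14.2 p [493.4  -5.5  98.8] F [-0.1 -0.2 -0.5] w 26.0 x [-0.875 -0.484 -0.002] y [-0.484  0.875 -0.002]
yaw y 118.97 shift [-61.4 240.1  -1.7] turn None
```

View pics/w13.png

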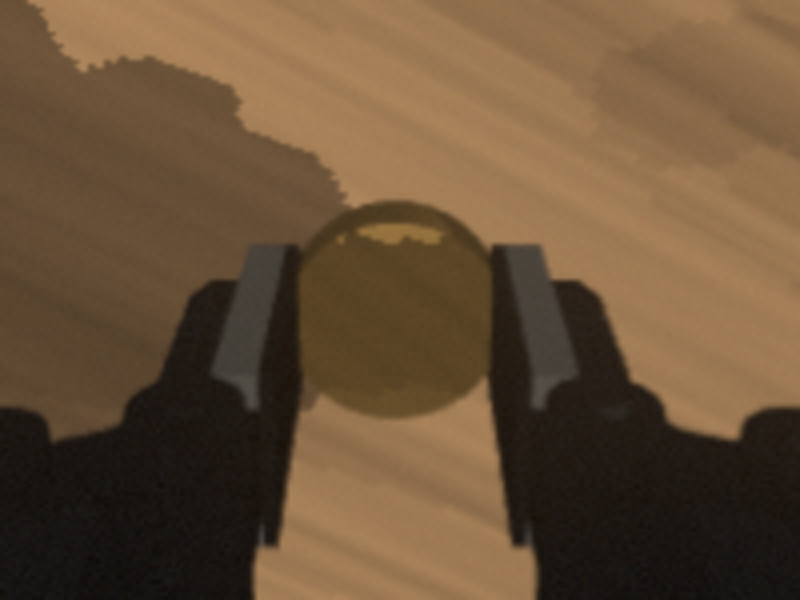

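View pics/s13.png

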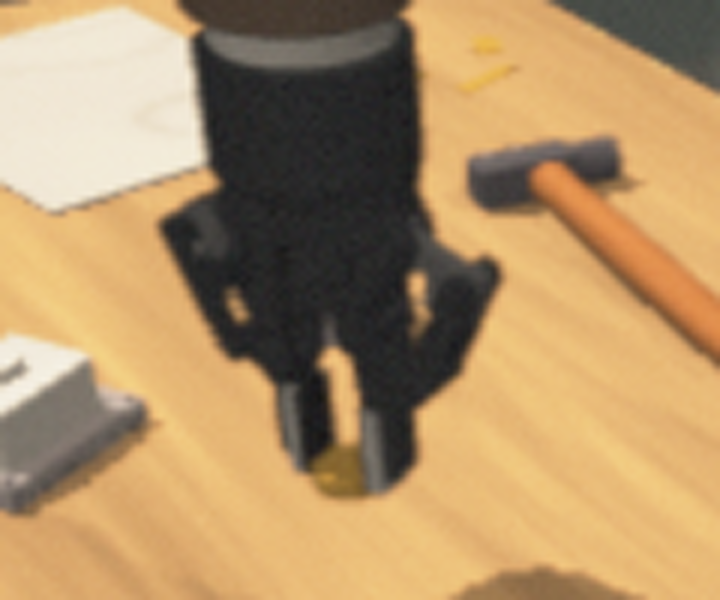

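Run:
```python
from h import *
import pickle
s=pickle.load(open('w13.pkl','rb'));C=cam('wrist',s);e=R.from_quat(s['ee_rot']).as_matrix()
f=lambda p,z:(e.T@(pix2plane(C,(np.array([p])+.5)/4-.5+[220,180],z)[0]-s['position'])).round(1)
for z in (85,88,91): print(f((395,214),z),f((395,418),z))
```

```text
[15.2  0.2 13.7] [-16.4   0.2  13.8]
[16.4  0.2 10.7] [-14.5   0.2  10.8]
[17.7  0.2  7.7] [-12.5   0.2   7.8]
```

jog_arm([
  [-0.012,0.045,0,0],
  [-0.025,0.095,0,0],
  [-0.038,0.145,0,0],
  [-0.05,0.195,0,0],
  [-0.062,0.24,0,0],
  [-0.062,0.24,0,0],
  [-0.062,0.24,0,0],
  [-0.062,0.24,0,0],
])

```text
clock: 15.3
position: [431.2, 233.3, 97.3]
ee_rot: [-0.25, 0.968, -0.001, -0.0]
contact_force: [0.3, 0.2, -1.1]
gripper_width: 26.0
```

```bash
python3 t.py 431.6 234.8 64
python3 - <<'E'
from h import *
im=get_image('wrist');save('w14',im,(220,130,420,330),4)
E
```

```text
t 15.3 p [431.2 233.3  97.3] F [ 0.3  0.2 -1.1] w 26.0 x [-0.875 -0.483  0.001] y [-0.483  0.875 -0.003]
yaw y 118.9 shift [-1.1  1.2 33.3] turn None
```

View pics/w14.png

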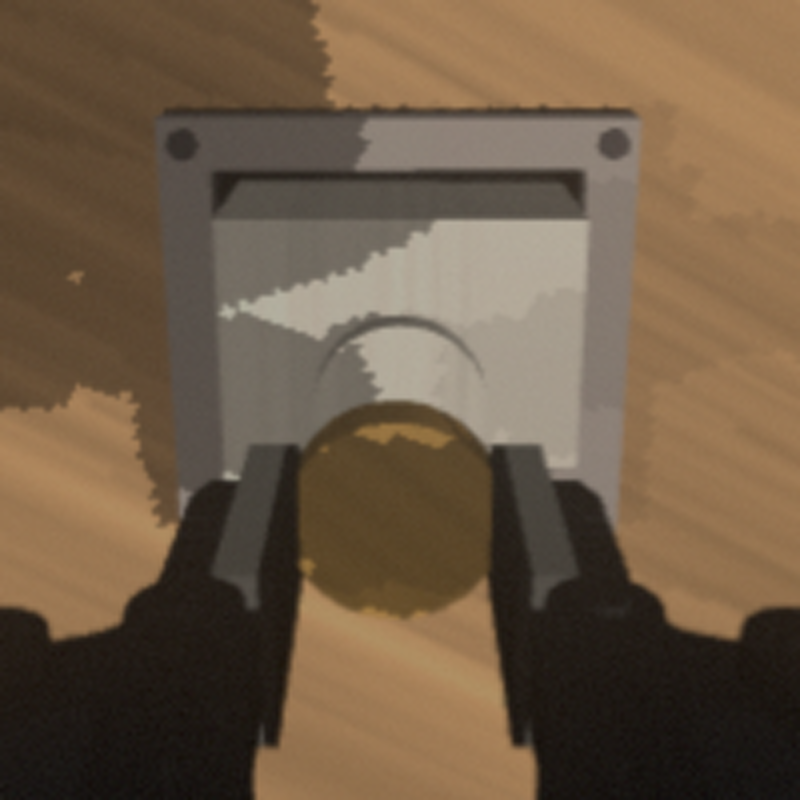

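jog_arm([
  [-0.001,0.001,0.012,0],
  [-0.001,0.001,0.024,0],
  [-0.001,0.001,0.03,0],
  [-0.001,0.001,0.0325,0],
  [-0.001,0.001,0.0325,0],
  [-0.001,0.001,0.0325,0],
])

```text
clock: 16.1
position: [431.9, 234.8, 65.2]
ee_rot: [-0.249, 0.968, -0.001, 0.0]
contact_force: [-0.4, 0.1, -1.2]
gripper_width: 26.4
```

```bash
python3 t.py 431.6 234.8 63
python3 - <<'E'
from h import *
im=get_image('wrist');save('w15',im,(220,130,420,330),4)
im=get_image('side');save('s15',im,(140,110,260,210),6)
E
```

```text
t 16.1 p [431.9 234.8  65.2] F [-0.4  0.1 -1.2] w 26.4 x [-0.876 -0.483 -0.   ] y [-0.483  0.876 -0.002]
yaw y 118.89 shift [0.3 0.1 2.2] turn None
```

View pics/w15.png

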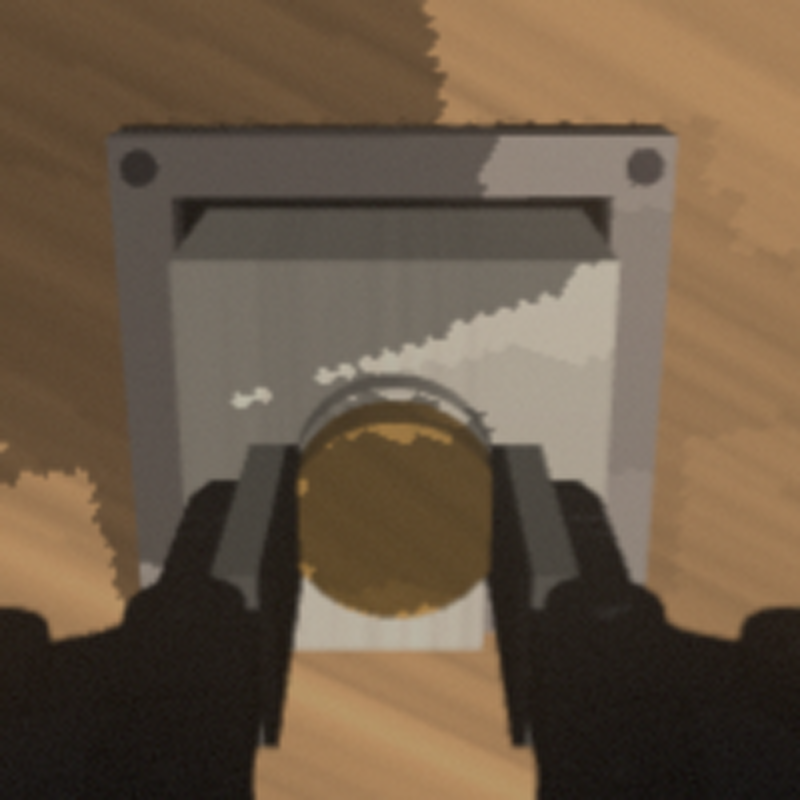

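View pics/s15.png

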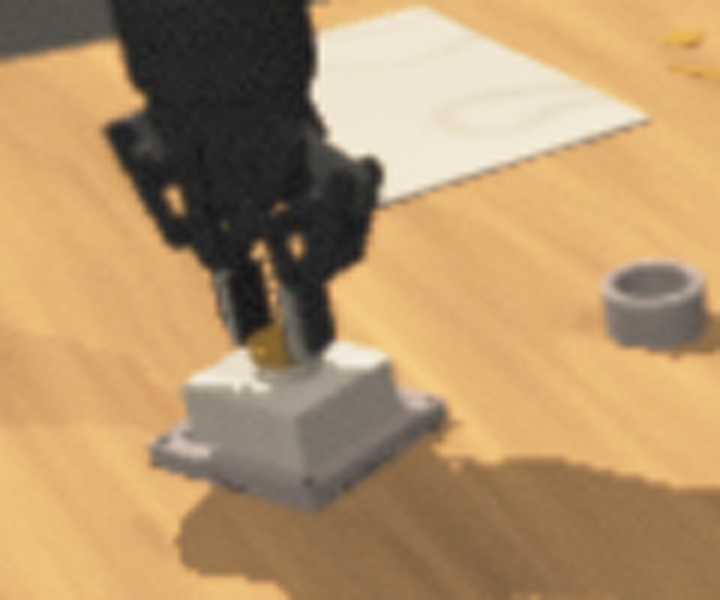

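Run:
```python
from h import *
s=read_state();C=cam('wrist',s);e=R.from_quat(s['ee_rot']).as_matrix()
f=lambda p,z:(e.T@(pix2plane(C,(np.array([p])+.5)/4-.5+[220,130],z)[0]-s['position'])).round(1)
print('boss base',f((395,376),38),'top',f((395,390),44),'blank bottom',f((395,402),46),'die top',f((170,261),38),f((619,261),38),f((482,650),38))
```

```text
boss base [15.4  0.2 27.3] top [15.6  0.2 21.3] blank bottom [14.6  0.2 19.3] die top [ 32.8 -31.7  27.3] [32.8 31.9 27.2] [-31.1  13.9  27.2]
```

Concentric to about 1 mm. Lower the last 2 mm and release.

jog_arm([
  [0.0005,0,0.001,0],
  [0.0005,0,0.002,0],
  [0.0005,0,0.002,0],
  [0.0005,0,0.002,0],
])

```text
clock: 16.7
position: [431.4, 234.6, 63.3]
ee_rot: [-0.249, 0.968, -0.001, 0.0]
contact_force: [-0.3, -0.5, 0.5]
gripper_width: 25.8
```

jog_arm([
  [0,0,0,0],
  [0,0,0,0],
  [0,0,0,0],
  [0,0,0,0],
  [0,0,-0.02,0],
  [0,0,-0.06,0],
  [0,0,-0.06,0],
  [0,0,-0.06,0],
], hand=0.3)

```text
clock: 17.7
position: [431.0, 234.4, 123.1]
ee_rot: [-0.249, 0.968, -0.001, 0.0]
contact_force: [-0.0, -0.6, -0.3]
gripper_width: 55.6
```

Run:
```python
from h import *
brief()
im=get_image('wrist');save('w16',im,(220,130,420,330),4)
im=get_image('side');save('s16',im,(140,110,260,210),6)
```

```text
t 17.7 p [431.  234.4 123.1] F [-0.  -0.6 -0.3] w 55.6 x [-0.876 -0.483  0.   ] y [-0.483  0.876 -0.002]
```

View pics/w16.png

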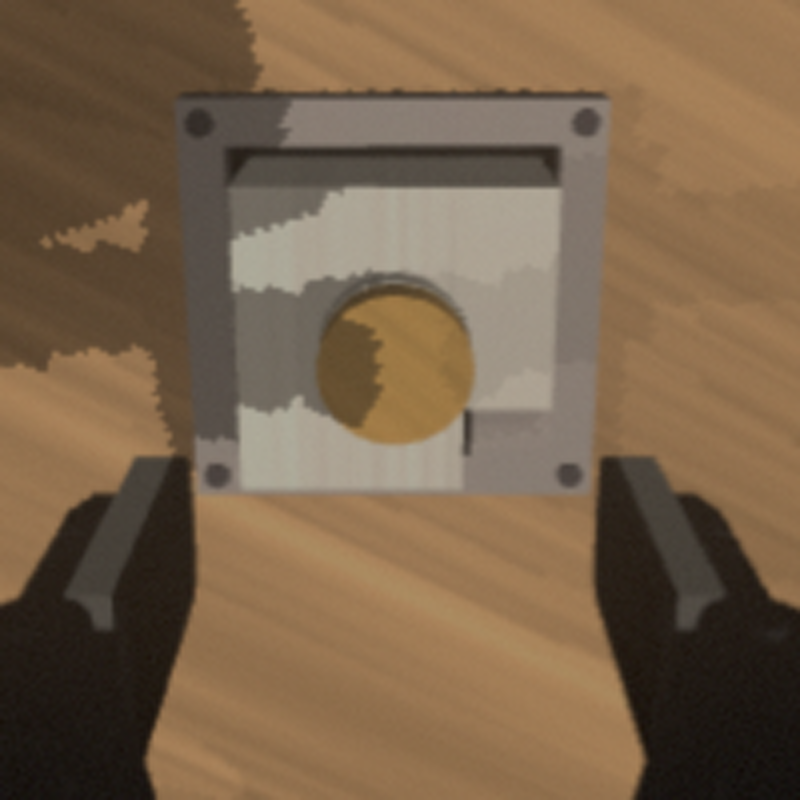

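View pics/s16.png

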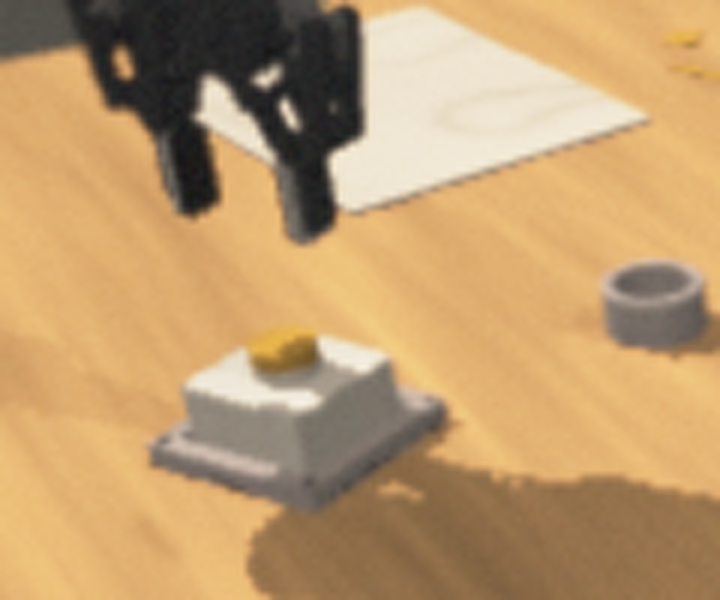

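```bash
python3 - <<'E'
from h import *
s=read_state();C=cam('wrist',s);e=R.from_quat(s['ee_rot']).as_matrix()
g=lambda p:(np.array(p)+.5)/4-.5+[220,130]
c=np.array([(-32,-32),(-32,32),(32,-32),(32,14),(14,32)]).astype(float)
t,a,r=fit2(c,pix2plane(C,g([(228,187),(562,187),(240,490),(463,490),(553,408)]),38)[:,:2]);print('die',t.round(1),a.round(1),np.abs(r).max().round(1))
print('blank',pix2plane(C,g([(396.5,367)]),52))
E
python3 t.py 617 244.7 125
```

```text
die [430.7 233.9] 29.0 0.3
blank [[430.06232042 234.0103618   52.        ]]
t 17.8 p [430.7 234.1 122.4] F [ 0.1  0.6 -0.3] w 55.4 x [-0.876 -0.483  0.002] y [-0.483  0.876 -0.003]
yaw y 118.88 shift [-168.2  -80.7   -2.8] turn None
```

jog_arm([
  [-0.04,-0.02,-0.02,0],
  [-0.08,-0.04,-0.02,0],
  [-0.12,-0.058,-0.02,0],
  [-0.168,-0.0805,-0.02,0],
  [-0.168,-0.0805,-0.02,0],
  [-0.168,-0.0805,-0.02,0],
  [-0.168,-0.0805,-0.02,0],
], hand=1)

```text
clock: 18.68
position: [615.5, 244.8, 142.0]
ee_rot: [-0.25, 0.968, -0.002, -0.001]
contact_force: [-0.7, 0.6, -0.2]
gripper_width: 85.2
```

Run:
```python
from h import *
import pickle
s=brief()
im=get_image('wrist');save('w17',im);save('w17z',im,(270,150,370,250),7)
np.save('w17.npy',im);pickle.dump(s,open('w17.pkl','wb'))
```

```text
t 18.68 p [615.5 244.8 142. ] F [-0.7  0.6 -0.2] w 85.2 x [-0.875 -0.484  0.003] y [-0.484  0.875 -0.003]
```

View pics/w17.png

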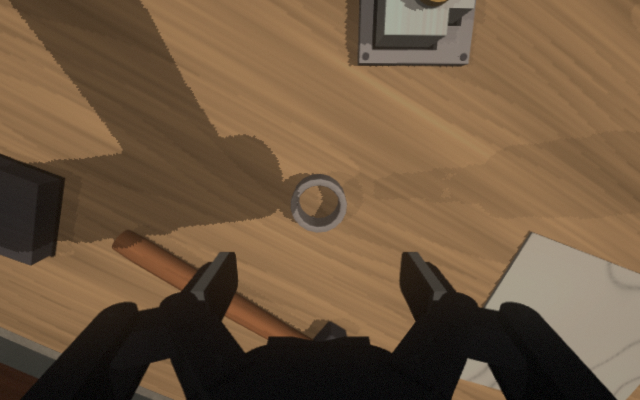

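View pics/w17z.png

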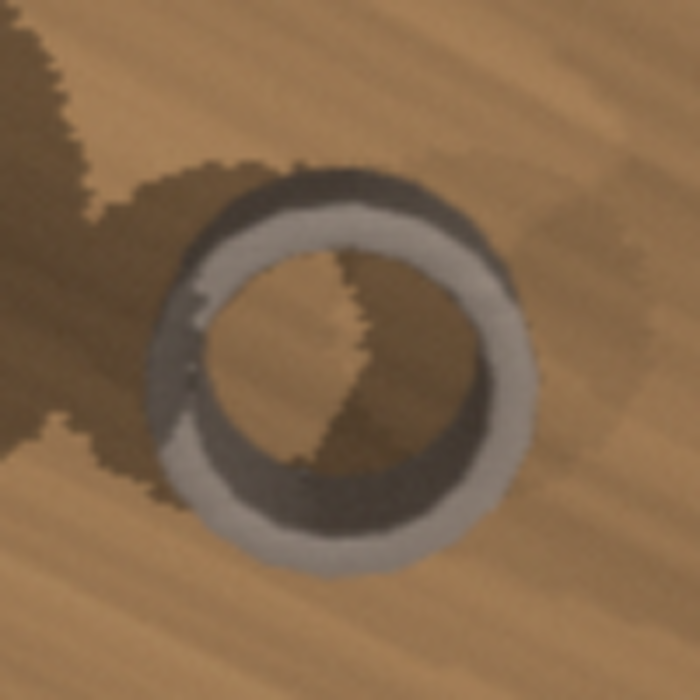

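```bash
python3 - <<'E'
from h import *
import pickle
s=pickle.load(open('w17.pkl','rb'));C=cam('wrist',s)
g=lambda p:(np.array(p)+.5)/7-.5+[270,150]
print('ring',pix2plane(C,g([(346,391),(346,203),(346,578)]),26).round(1))
# hammer extents
print('hammer',pix2plane(C,[(115,238),(322,325)],10).round(0))
E
python3 t.py 615.3 245.3 60
```

```text
ring [[616.2 245.5  26. ]
 [594.5 233.6  26. ]
 [639.  258.2  26. ]]
hammer [[752.  83.  10.]
 [741. 318.  10.]]
t 18.73 p [615.7 244.9 142.4] F [ 0.1 -0.9 -0.2] w 85.3 x [-0.875 -0.484  0.002] y [-0.484  0.875 -0.003]
yaw y 118.93 shift [-0.   0.7 82.4] turn None
```

jog_arm([
  [-0.001,0.0003,0.04,0],
  [-0.001,0.0003,0.08,0],
  [-0.001,0.0003,0.105,0],
  [-0.001,0.0003,0.121,0],
  [-0.001,0.0003,0.121,0],
  [-0.001,0.0003,0.121,0],
])

```text
clock: 19.48
position: [617.0, 245.8, 22.9]
ee_rot: [-0.25, 0.968, -0.001, 0.0]
contact_force: [0.4, 0.6, 0.6]
gripper_width: 85.2
```

```bash
python3 t.py 616.3 245.6 21
python3 - <<'E'
from h import *
im=get_image('wrist');save('w18',im,(220,180,420,330),4)
E
```

```text
t 19.48 p [617.  245.8  22.9] F [0.4 0.6 0.6] w 85.2 x [-0.875 -0.484  0.   ] y [-0.484  0.875 -0.003]
yaw y 118.96 shift [0.7 0.2 1.9] turn None
```

View pics/w18.png

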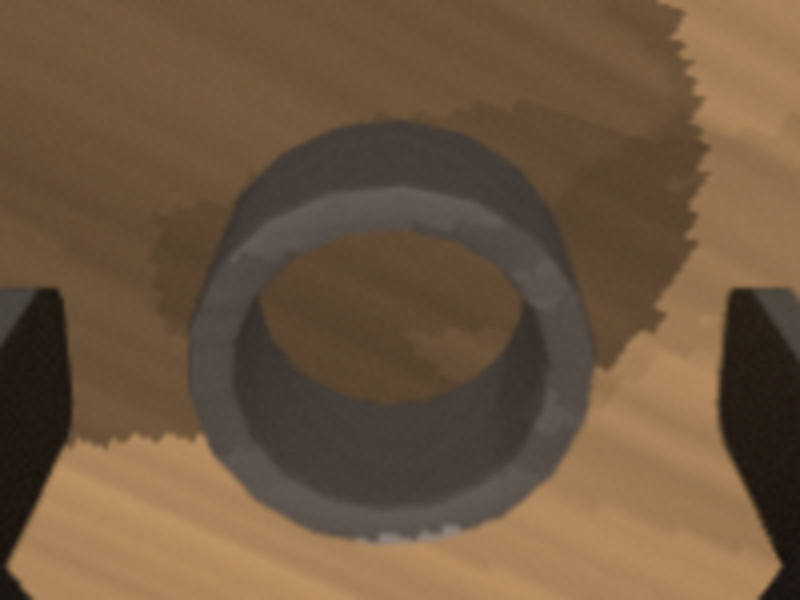

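jog_arm([
  [0.0005,0,0.0015,0],
  [0.0005,0,0.0015,0],
  [0.0005,0,0.0015,0],
  [0.0005,0,0.0015,0],
  [0.0005,0,0.0015,0],
  [0.0005,0,0.0015,0],
], hand=-1)

```text
clock: 20.27
position: [617.4, 246.0, 22.9]
ee_rot: [-0.25, 0.968, -0.001, 0.002]
contact_force: [-1.0, -0.8, 5.6]
gripper_width: 49.7
```

jog_arm([
  [0,0,-0.01,0],
  [0,0,-0.03,0],
  [0,0,-0.07,0],
  [0,0,-0.1,0],
  [0,0,-0.1,0],
  [0,0,-0.1,0],
])

```text
clock: 21.02
position: [616.0, 245.7, 121.5]
ee_rot: [-0.25, 0.968, -0.001, 0.0]
contact_force: [-0.2, 0.5, -2.2]
gripper_width: 49.1
```

```bash
python3 t.py 430.6 234.2 120
python3 - <<'E'
from h import *
import pickle
s=read_state();im=get_image('wrist');save('w19',im,(220,180,420,330),4);np.save('w19.npy',im);pickle.dump(s,open('w19.pkl','wb'))
im=get_image('side');save('s19',im,(200,50,340,190),5)
E
```

```text
t 21.02 p [616.  245.7 121.5] F [-0.2  0.5 -2.2] w 49.1 x [-0.875 -0.484  0.   ] y [-0.484  0.875 -0.002]
yaw y 118.94 shift [167.8  79.7   1.4] turn None
```

View pics/w19.png

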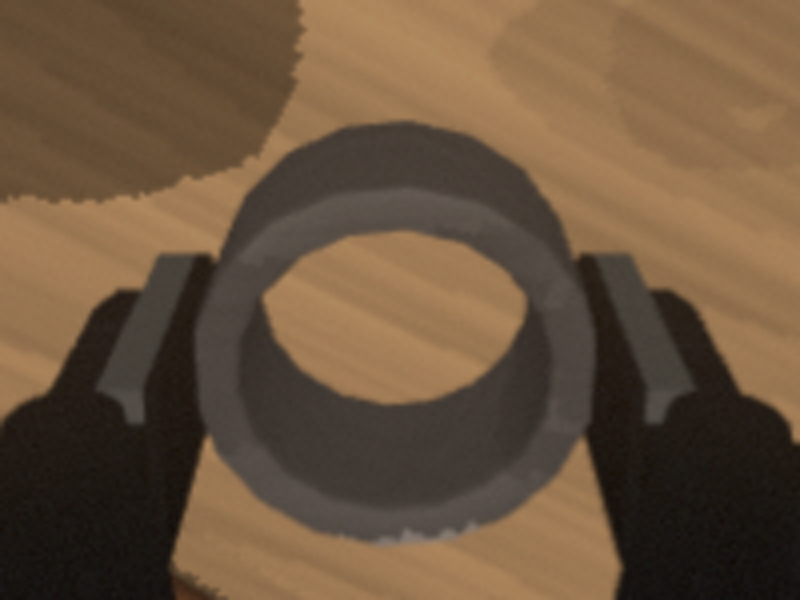

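View pics/s19.png

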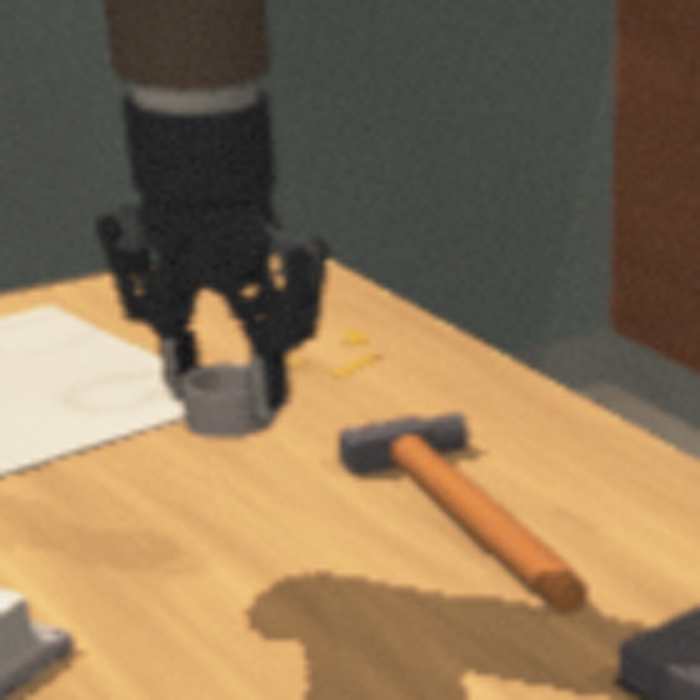

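Run:
```python
from h import *
import pickle
s=pickle.load(open('w19.pkl','rb'));C=cam('wrist',s);e=R.from_quat(s['ee_rot']).as_matrix()
f=lambda p,z:(e.T@(pix2plane(C,(np.array([p])+.5)/4-.5+[220,180],z)[0]-s['position'])).round(1)
for z in (123,125,127): print(f((396,187),z),f((396,543),z),f((195,360),z),f((596,360),z))
```

```text
[25.1  0.3 -1.4] [-25.6   0.3  -1.5] [  1.8 -24.9  -1.4] [ 1.9 25.3 -1.5]
[25.9  0.3 -3.4] [-24.    0.3  -3.5] [  3.  -24.5  -3.4] [ 3.  24.9 -3.5]
[26.7  0.3 -5.4] [-22.4   0.3  -5.5] [  4.2 -24.   -5.4] [ 4.2 24.5 -5.5]
```

jog_arm([
  [0.04,0.02,0,0],
  [0.085,0.04,0,0],
  [0.13,0.06,0,0],
  [0.1675,0.08,0,0],
  [0.1675,0.08,0,0],
  [0.1675,0.08,0,0],
  [0.1675,0.08,0,0],
])

```text
clock: 22.0
position: [431.6, 234.7, 120.5]
ee_rot: [-0.25, 0.968, -0.002, -0.0]
contact_force: [-0.1, -0.2, -1.3]
gripper_width: 49.6
```

```bash
python3 t.py 431 234.4 85
python3 - <<'E'
from h import *
im=get_image('wrist');save('w20',im,(220,130,420,330),4)
E
```

```text
t 22.0 p [431.6 234.7 120.5] F [-0.1 -0.2 -1.3] w 49.6 x [-0.875 -0.484  0.001] y [-0.484  0.875 -0.003]
yaw y 118.92 shift [ 0.6  0.1 35.5] turn None
```

View pics/w20.png

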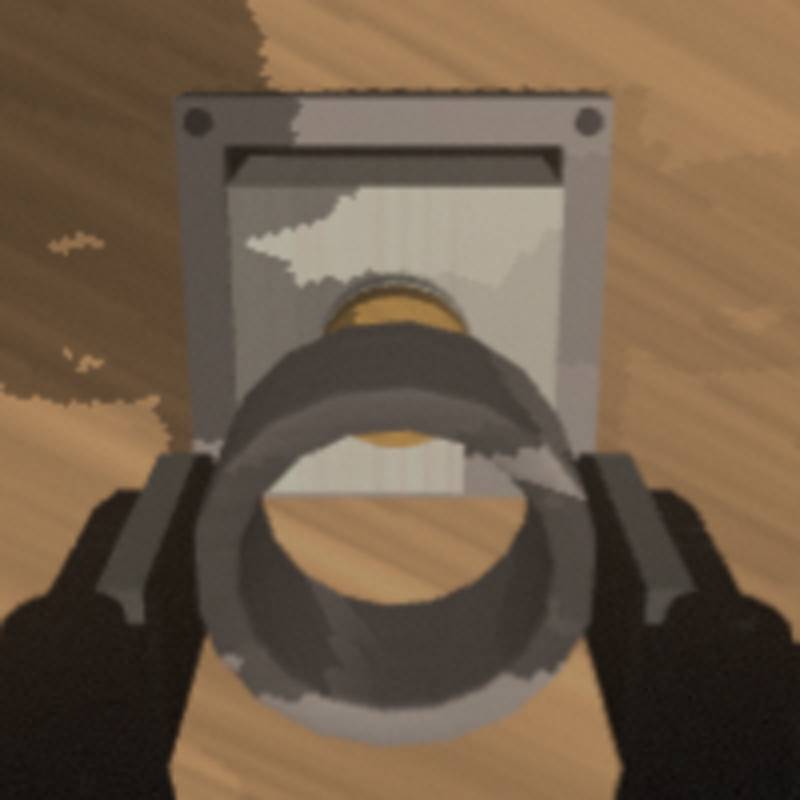

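jog_arm([
  [0.0005,0,0.02,0],
  [0.0005,0,0.035,0],
  [0.0005,0,0.04,0],
  [0.0005,0,0.04,0],
  [0.0005,0,0.04,0],
])

```text
clock: 22.68
position: [431.6, 234.5, 81.0]
ee_rot: [-0.25, 0.968, -0.001, 0.0]
contact_force: [1.3, -0.5, -1.5]
gripper_width: 49.4
```

```bash
python3 t.py 431 234.4 62
python3 - <<'E'
from h import *
s=read_state();C=cam('wrist',s);e=R.from_quat(s['ee_rot']).as_matrix()
im=get_image('wrist');save('w21',im,(220,130,420,330),4)
im=get_image('side');save('s21',im,(140,110,260,210),6)
E
```

```text
t 22.68 p [431.6 234.5  81. ] F [ 1.3 -0.5 -1.5] w 49.4 x [-0.875 -0.483  0.   ] y [-0.483  0.875 -0.003]
yaw y 118.91 shift [ 0.6  0.2 19. ] turn None
```

View pics/w21.png

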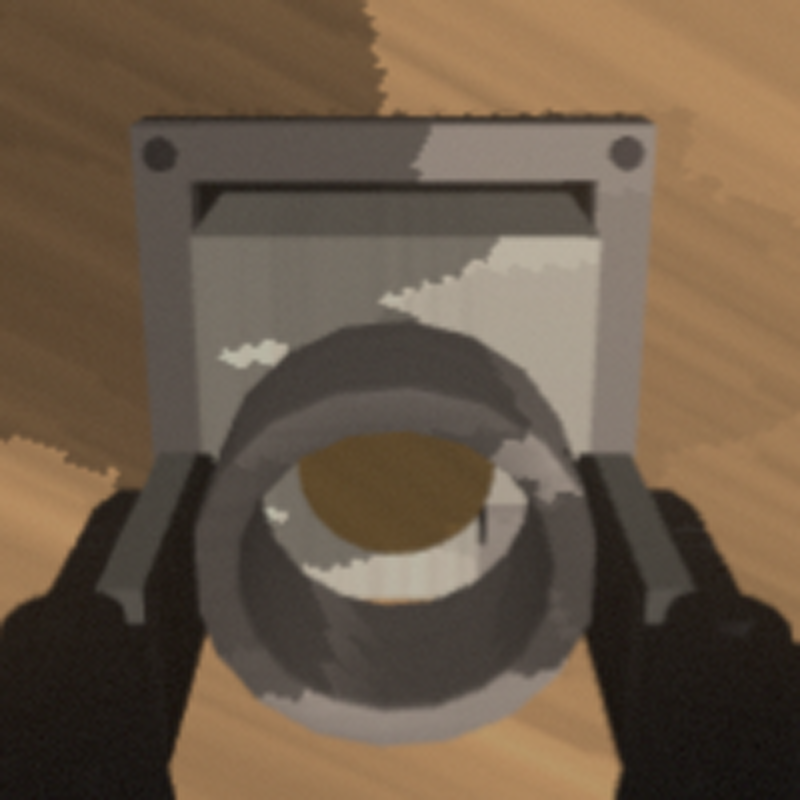

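View pics/s21.png

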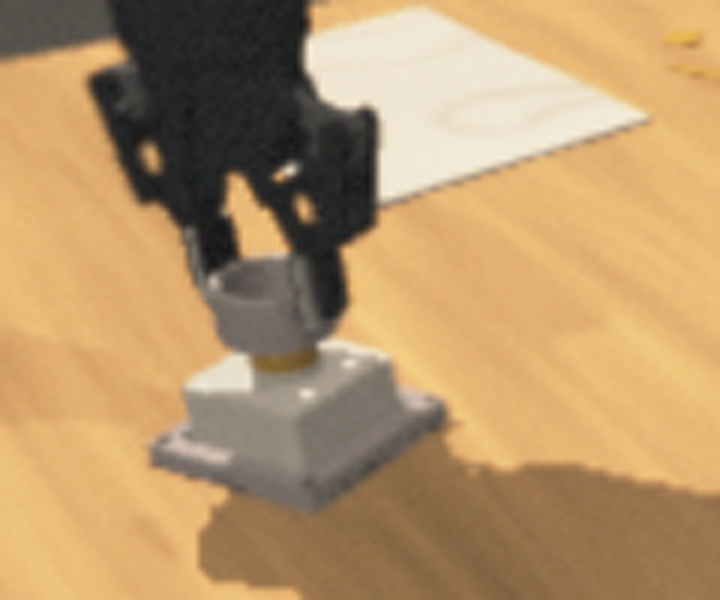

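Run:
```python
from h import *
s=read_state();C=cam('wrist',s);e=R.from_quat(s['ee_rot']).as_matrix()
f=lambda p,z:(e.T@(pix2plane(C,(np.array([p])+.5)/4-.5+[220,130],z)[0]-s['position'])).round(1)
print('die far',f((396,236),38),'blank near',f((396,553),52),'blank L/R at 470',f((299,470),52),f((493,470),52))
for z in (56,57,58,59):print(z,f((396,322),z),f((396,604),z))
```

```text
die far [32.5  0.3 43.1] blank near [-14.8   0.3  29.1] blank L/R at 470 [ -0.6 -14.4  29.1] [-0.6 15.  29. ]
56 [24.4  0.3 25.1] [-21.3   0.3  25.1]
57 [24.7  0.3 24.1] [-20.7   0.3  24.1]
58 [25.1  0.3 23.1] [-20.1   0.3  23.1]
59 [25.4  0.3 22.1] [-19.4   0.3  22.1]
```

jog_arm([
  [0.0008,0,0.007,0],
  [0.0008,0,0.014,0],
  [0.0008,0,0.018,0],
  [0.0008,0,0.0195,0],
  [0.0008,0,0.0195,0],
  [0.0008,0,0.0195,0],
])

```text
clock: 23.52
position: [430.9, 234.2, 61.7]
ee_rot: [-0.25, 0.968, -0.001, 0.0]
contact_force: [-0.3, 1.0, -2.2]
gripper_width: 49.7
```

```bash
python3 t.py 431 234.4 60.5
python3 - <<'E'
from h import *
im=get_image('side');save('s22',im,(140,110,260,210),6)
E
```

```text
t 23.52 p [430.9 234.2  61.7] F [-0.3  1.  -2.2] w 49.7 x [-0.875 -0.483 -0.   ] y [-0.483  0.875 -0.003]
yaw y 118.91 shift [-0.2  0.1  1.2] turn None
```

View pics/s22.png

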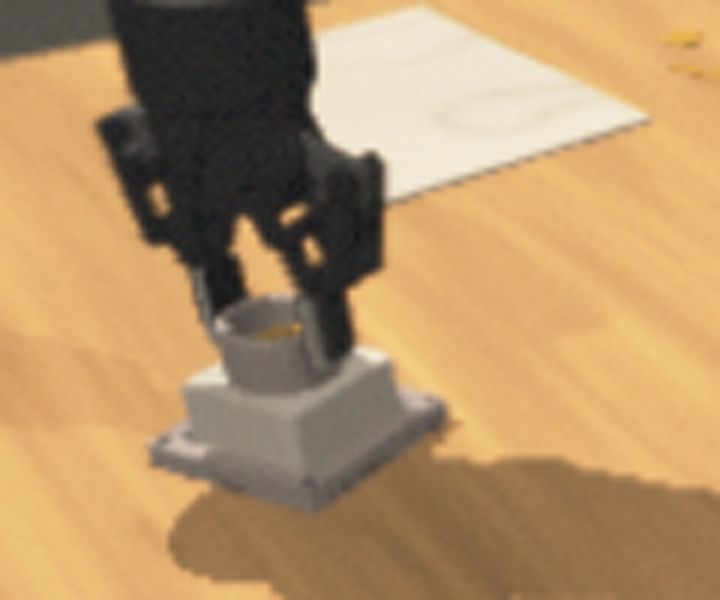

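jog_arm([
  [0,0,0.001,0],
  [0,0,0.001,0],
  [0,0,0.001,0],
])

```text
clock: 23.95
position: [431.0, 234.3, 60.9]
ee_rot: [-0.25, 0.968, -0.001, 0.001]
contact_force: [-0.2, 0.2, -1.1]
gripper_width: 49.5
```

jog_arm([
  [0,0,0,0],
  [0,0,0,0],
  [0,0,0,0],
  [0,0,0,0],
  [0,0,-0.02,0],
  [0,0,-0.06,0],
  [0,0,-0.08,0],
  [0,0,-0.08,0],
  [0,0,-0.08,0],
], hand=0.9)

```text
clock: 25.08
position: [430.3, 233.9, 140.0]
ee_rot: [-0.249, 0.968, -0.001, -0.0]
contact_force: [0.0, 0.7, 0.4]
gripper_width: 80.9
```

Run:
```python
from h import *
import pickle
s=brief()
im=get_image('wrist');save('w23',im,(220,130,420,330),4);np.save('w23.npy',im);pickle.dump(s,open('w23.pkl','wb'))
im=get_image('side');save('s23',im,(140,110,260,210),6)
```

```text
t 25.07 p [430.3 233.9 140. ] F [0.  0.7 0.4] w 80.9 x [-0.876 -0.483  0.001] y [-0.483  0.875 -0.003]
```

View pics/w23.png

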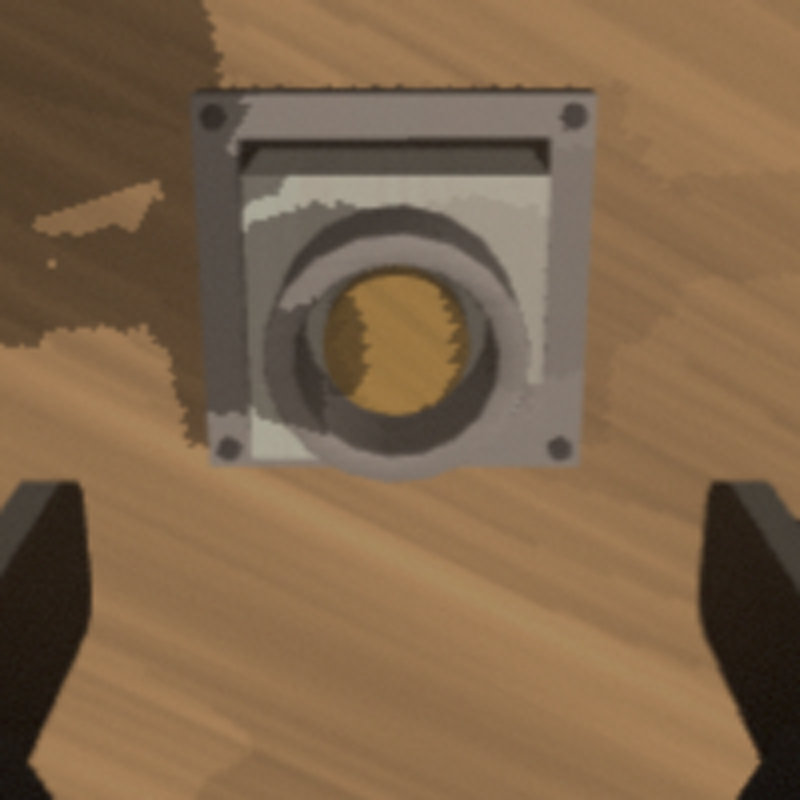

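View pics/s23.png

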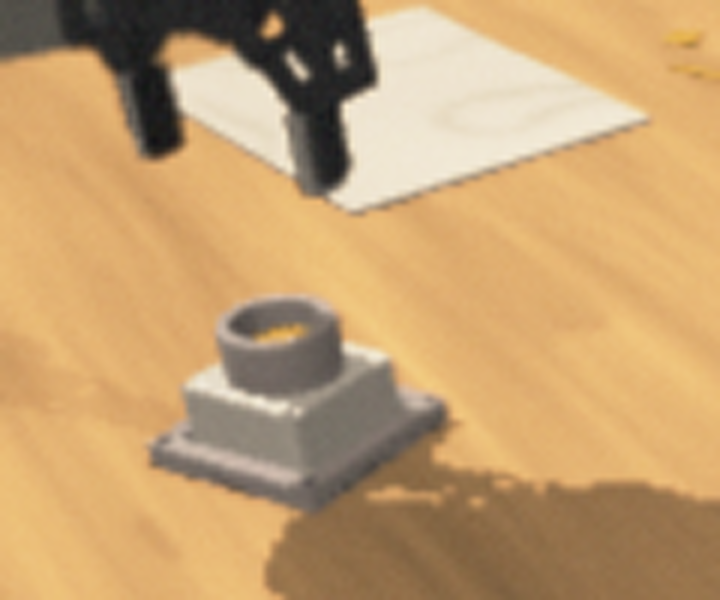

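```bash
python3 - <<'E'
from h import *
import pickle
s=pickle.load(open('w23.pkl','rb'));C=cam('wrist',s);e=R.from_quat(s['ee_rot']).as_matrix()
g=lambda p:(np.array(p)+.5)/4-.5+[220,130]
print('ring',pix2plane(C,g([(397,236),(397,480)]),64).mean(0), pix2plane(C,g([(264,358),(530,358)]),64).mean(0))
print('blank',pix2plane(C,g([(396,344)]),52))
print('diecentre', pix2plane(C,g([(240,175),(551,175)]),38).mean(0)-32*e[:,0])
E
python3 t.py 614 -238 180
```

```text
ring [430.56777081 234.47927378  64.        ] [429.82752456 234.05764622  64.        ]
blank [[431.14401051 234.54562577  52.        ]]
diecentre [431.25229036 234.44189886  37.96450279]
t 25.18 p [430.2 233.9 139.7] F [-0.6  0.1 -0.5] w 81.0 x [-0.875 -0.483  0.002] y [-0.483  0.875 -0.003]
yaw y 118.91 shift [  67.3 -502.   -38.7] turn None
```

jog_arm([
  [0.008,-0.05,-0.02,0],
  [0.015,-0.1,-0.04,0],
  [0.022,-0.155,-0.06,0],
  [0.029,-0.21,-0.06,0],
  [0.036,-0.265,-0.06,0],
  [0.043,-0.32,-0.06,0],
  [0.05,-0.375,-0.06,0],
  [0.058,-0.43,-0.06,0],
  [0.067,-0.48,-0.06,0],
  [0.067,-0.502,-0.06,0],
])

```text
clock: 26.42
position: [614.1, -240.5, 199.1]
ee_rot: [-0.248, 0.969, -0.001, -0.002]
contact_force: [-1.3, 0.1, 0.2]
gripper_width: 81.0
```

jog_arm([
  [0,0,0,0],
  [0,0,0,0],
])

```text
clock: 26.68
position: [613.4, -240.0, 197.6]
ee_rot: [-0.248, 0.969, -0.0, -0.003]
contact_force: [-0.3, 0.4, -0.4]
gripper_width: 81.2
```

Run:
```python
from h import *
import pickle
s=brief()
im=get_image('wrist');save('w24',im);save('w24z',im,(250,120,370,220),6)
np.save('w24.npy',im);pickle.dump(s,open('w24.pkl','wb'))
```

```text
t 26.68 p [ 613.4 -240.   197.6] F [-0.3  0.4 -0.4] w 81.2 x [-0.877 -0.481  0.007] y [-0.481  0.877  0.001]
```

View pics/w24.png

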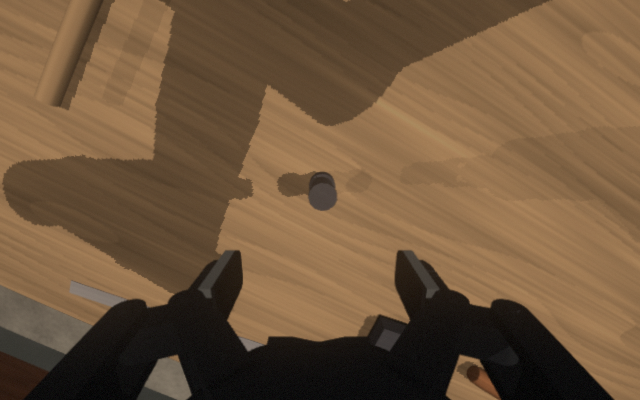

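View pics/w24z.png

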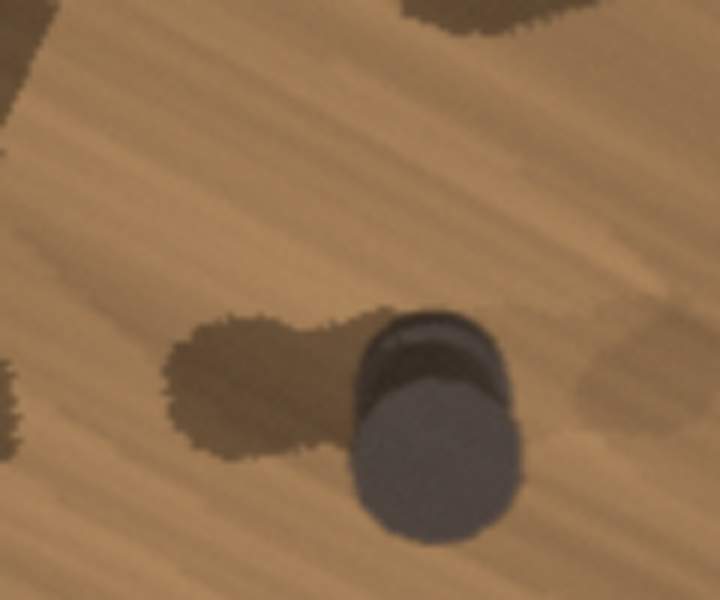

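```bash
python3 - <<'E'
from h import *
import pickle
s=pickle.load(open('w24.pkl','rb'));C=cam('wrist',s)
g=lambda p:(np.array(p)+.5)/6-.5+[250,120]
P=pix2plane(C,g([(436,460)]),60)[0];print(P)
np.savetxt('p.txt',P)
E
python3 t.py $(head -1 p.txt) $(sed -n 2p p.txt) 100
```

```text
[ 609.50597526 -237.60011653   60.        ]
t 26.73 p [ 613.5 -239.7  198.2] F [-0.2  0.5 -0.2] w 81.1 x [-0.877 -0.481  0.006] y [-0.481  0.877  0.   ]
yaw y 118.77 shift [ 2.   3.8 98.2] turn None
```

jog_arm([
  [0.002,0.004,0.03,0],
  [0.002,0.004,0.07,0],
  [0.002,0.004,0.1,0],
  [0.002,0.004,0.1,0],
  [0.002,0.004,0.1,0],
], hand=0.2)

```text
clock: 27.35
position: [610.3, -237.0, 99.9]
ee_rot: [-0.249, 0.968, -0.001, -0.002]
contact_force: [0.8, -0.3, 0.1]
gripper_width: 51.4
```

```bash
python3 t.py 609.5 -237.6 54
python3 - <<'E'
from h import *
im=get_image('wrist');save('w25',im,(220,130,420,330),4)
E
```

```text
t 27.35 p [ 610.3 -237.    99.9] F [ 0.8 -0.3  0.1] w 51.4 x [-0.876 -0.483  0.004] y [-0.483  0.876 -0.002]
yaw y 118.85 shift [ 0.8 -0.  45.9] turn None
```

View pics/w25.png

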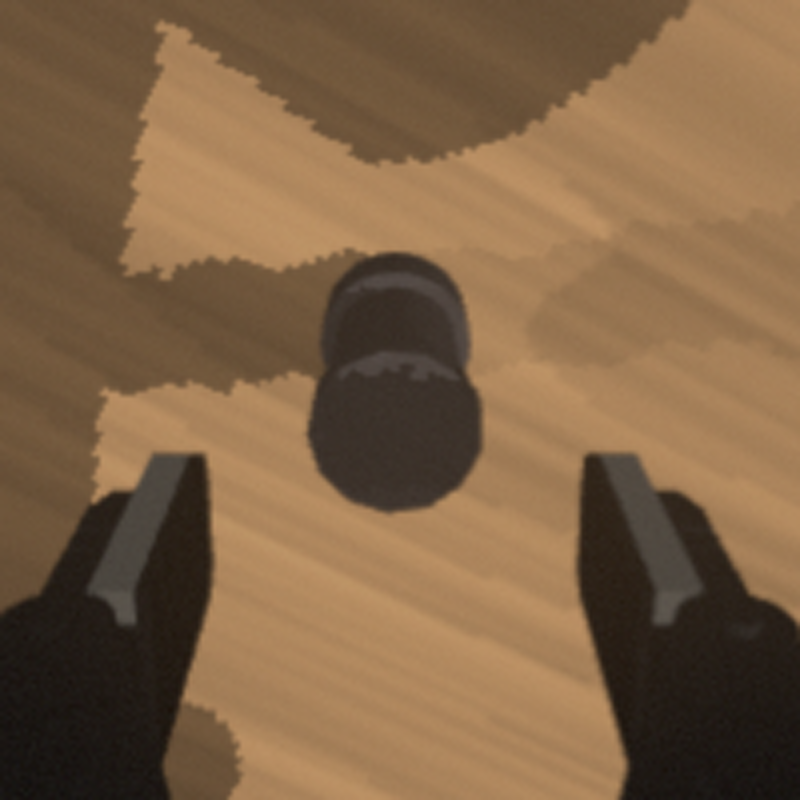

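Run:
```python
from h import *
s=read_state();C=cam('wrist',s);e=R.from_quat(s['ee_rot']).as_matrix()
f=lambda p,z:(e.T@(pix2plane(C,(np.array([p])+.5)/4-.5+[220,130],z)[0]-s['position'])).round(1)
print(f((396,350),60),f((396,512),60),f((308,428),60),f((484,428),60),'foot far',f((396,253),0))
```

```text
[14.7  0.3 40.4] [-13.6   0.3  40.3] [  1.4 -13.8  40.4] [ 1.4 14.5 40.3] foot far [ 14.6   0.3 100.4]
```

jog_arm([
  [0.0005,0.0003,0.015,0],
  [0.0005,0.0003,0.03,0],
  [0.0005,0.0003,0.046,0],
  [0.0005,0.0003,0.046,0],
  [0.0005,0.0003,0.046,0],
])

```text
clock: 28.02
position: [610.1, -237.5, 54.2]
ee_rot: [-0.249, 0.968, -0.002, -0.001]
contact_force: [0.4, 0.2, -0.2]
gripper_width: 51.2
```

jog_arm([
  [0,0,0,0],
  [0,0,0,0],
  [0,0,0,0],
  [0,0,0,0],
  [0,0,0,0],
  [0,0,0,0],
], hand=-1)

```text
clock: 28.78
position: [610.6, -237.6, 55.0]
ee_rot: [-0.249, 0.968, -0.002, -0.001]
contact_force: [-0.7, 1.0, 6.0]
gripper_width: 26.4
```

Run:
```python
from h import *
brief()
im=get_image('side');save('s26',im,(290,140,410,270),5)
im=get_image('wrist');save('w26',im,(220,130,420,330),4)
```

```text
t 28.77 p [ 610.6 -237.6   55. ] F [-0.7  1.   6. ] w 26.4 x [-0.876 -0.483  0.003] y [-0.483  0.876 -0.004]
```

View pics/s26.png

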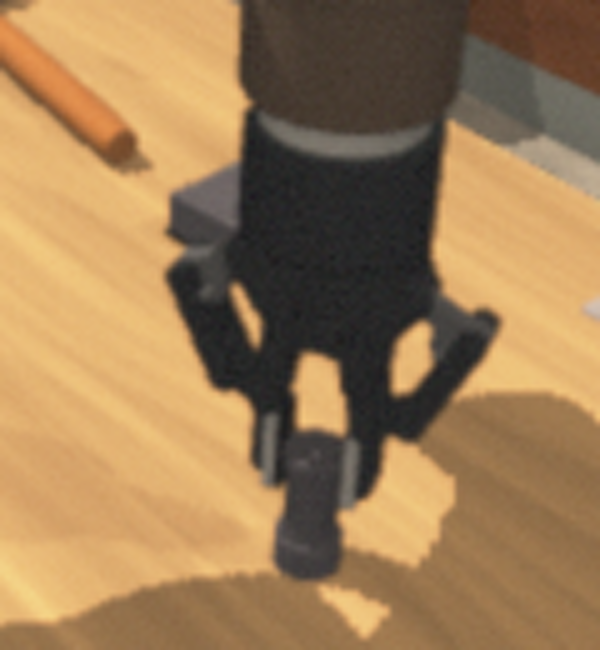

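View pics/w26.png

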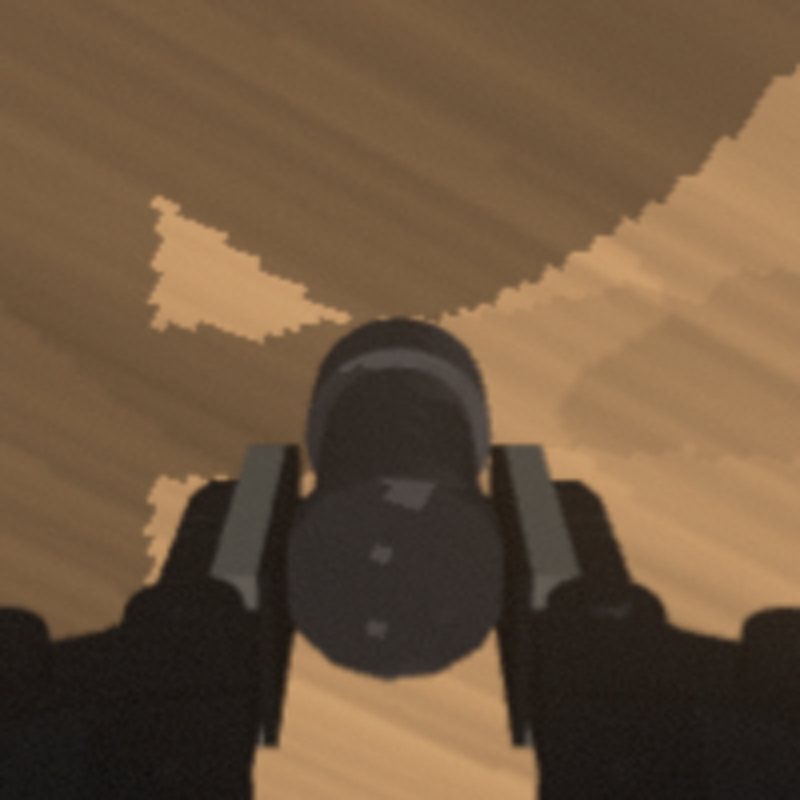

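jog_arm([
  [0,0,-0.01,0],
  [0,0,-0.03,0],
  [0,0,-0.07,0],
  [0,0,-0.11,0],
  [0,0,-0.11,0],
  [0,0,-0.11,0],
])

```text
clock: 29.62
position: [609.4, -236.7, 163.5]
ee_rot: [-0.249, 0.969, -0.001, -0.002]
contact_force: [0.1, -0.0, -2.5]
gripper_width: 26.0
```

```bash
python3 t.py 430.7 234.3 165;python3 - <<'E'
from h import *
im=get_image('side');save('s27',im,(290,80,410,230),4)
im=get_image('wrist');save('w27',im,(220,130,420,330),4)
E
```

```text
t 29.62 p [ 609.4 -236.7  163.5] F [ 0.1 -0.  -2.5] w 26.0 x [-0.876 -0.482  0.004] y [-0.482  0.876 -0.001]
yaw y 118.82 shift [-70.4 498.8  -2.3] turn None
```

View pics/s27.png

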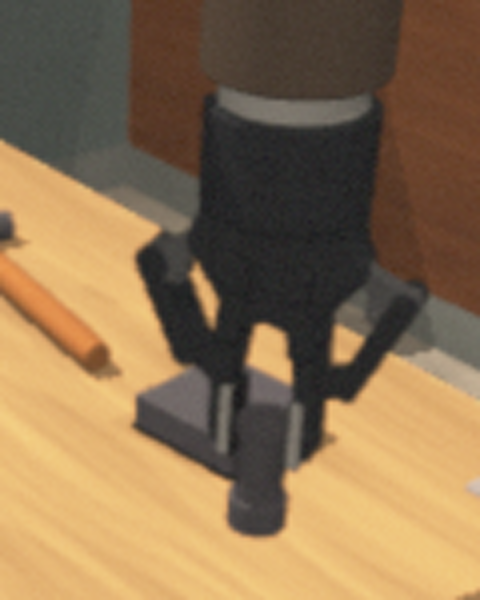

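View pics/w27.png

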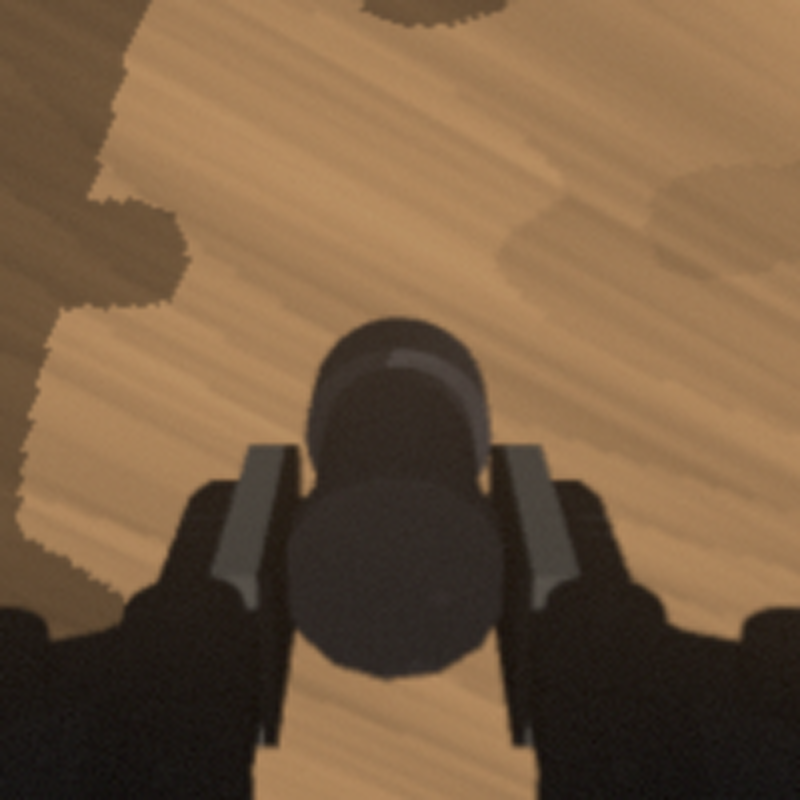

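jog_arm([
  [-0.008,0.055,0,0],
  [-0.016,0.11,0,0],
  [-0.024,0.165,0,0],
  [-0.032,0.22,0,0],
  [-0.04,0.275,0,0],
  [-0.048,0.33,0,0],
  [-0.055,0.385,0,0],
  [-0.063,0.44,0,0],
  [-0.07,0.48,0,0],
  [-0.07,0.499,0,0],
])

```text
clock: 30.98
position: [428.8, 235.7, 160.9]
ee_rot: [-0.25, 0.968, -0.001, -0.004]
contact_force: [0.1, -0.9, -2.6]
gripper_width: 26.5
```

jog_arm([
  [0,0,0,0],
  [0,0,0,0],
  [0,0,0,0],
])

```text
clock: 31.35
position: [429.0, 234.8, 160.6]
ee_rot: [-0.25, 0.968, -0.002, -0.004]
contact_force: [0.8, -1.1, -1.7]
gripper_width: 26.5
```

```bash
python3 t.py 430.7 234.3 130;python3 - <<'E'
from h import *
s=read_state();C=cam('wrist',s);e=R.from_quat(s['ee_rot']).as_matrix();p=s['position'][2]
im=get_image('wrist');save('w28',im,(220,130,420,330),4)
f=lambda q,z:(e.T@(pix2plane(C,(np.array([q])+.5)/4-.5+[220,130],z)[0]-s['position'])).round(1)
print('foot far',f((396,318),p-54.5),'foot L/R',f((307,420),p-42),f((491,420),p-42),'cap',f((396,478),p+5.5),f((396,680),p+5.5))
E
```

```text
t 31.35 p [429.  234.8 160.6] F [ 0.8 -1.1 -1.7] w 26.5 x [-0.875 -0.483  0.009] y [-0.483  0.875 -0.001]
yaw y 118.91 shift [-1.5 -1.3 30.6] turn None
foot far [15.3  0.3 54.6] foot L/R [  2.  -14.1  42. ] [ 2.  15.7 42. ] cap [15.1  0.3 -5.4] [-12.7   0.3  -5.6]
```

View pics/w28.png

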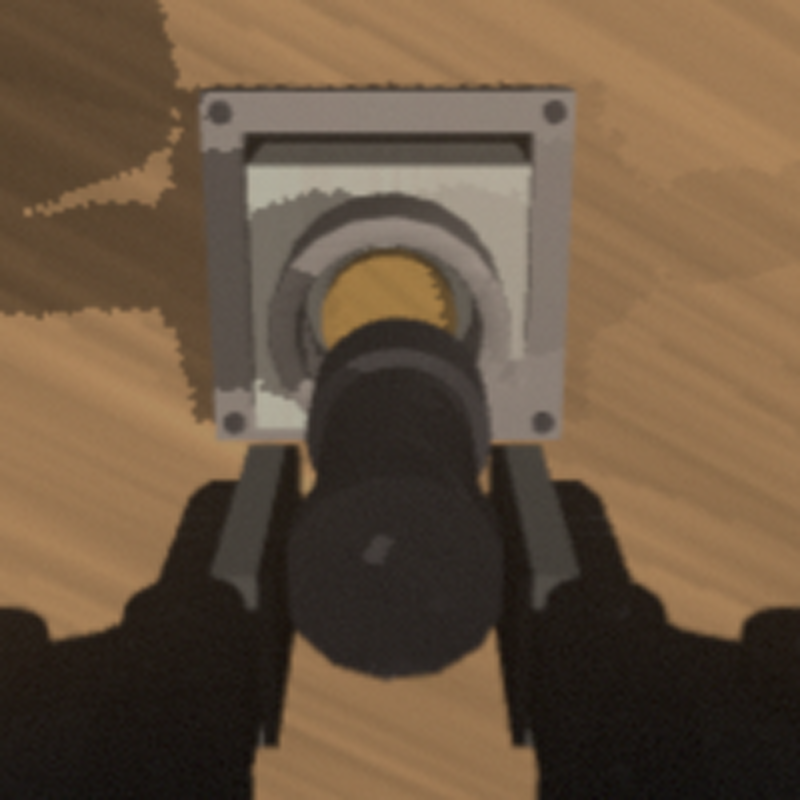

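jog_arm([
  [-0.0018,-0.0018,0,0],
  [-0.0018,-0.0018,0.01,0],
  [-0.0018,-0.0018,0.02,0],
  [-0.0018,-0.0018,0.033,0],
  [-0.0018,-0.0018,0.033,0],
  [-0.0018,-0.0018,0.033,0],
])

```text
clock: 32.15
position: [431.4, 234.2, 127.7]
ee_rot: [-0.25, 0.968, -0.002, -0.004]
contact_force: [0.4, 0.6, -2.7]
gripper_width: 26.5
```

```bash
python3 t.py 430.7 234.3 106.5;python3 - <<'E'
from h import *
im=get_image('wrist');save('w29',im,(220,130,420,330),4)
im=get_image('side');save('s29',im,(140,90,260,210),6)
im=get_image('scene');save('c29',im,(390,120,500,220),6)
E
```

```text
t 32.15 p [431.4 234.2 127.7] F [ 0.4  0.6 -2.7] w 26.5 x [-0.875 -0.484  0.008] y [-0.484  0.875 -0.001]
yaw y 118.93 shift [ 0.4  0.5 21.2] turn None
```

View pics/w29.png

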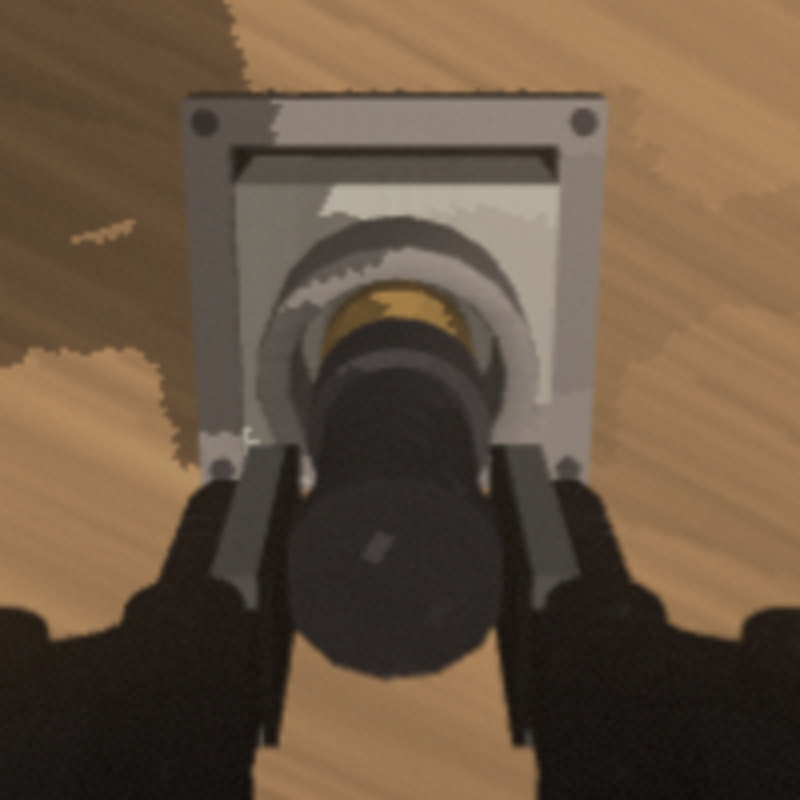

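View pics/s29.png

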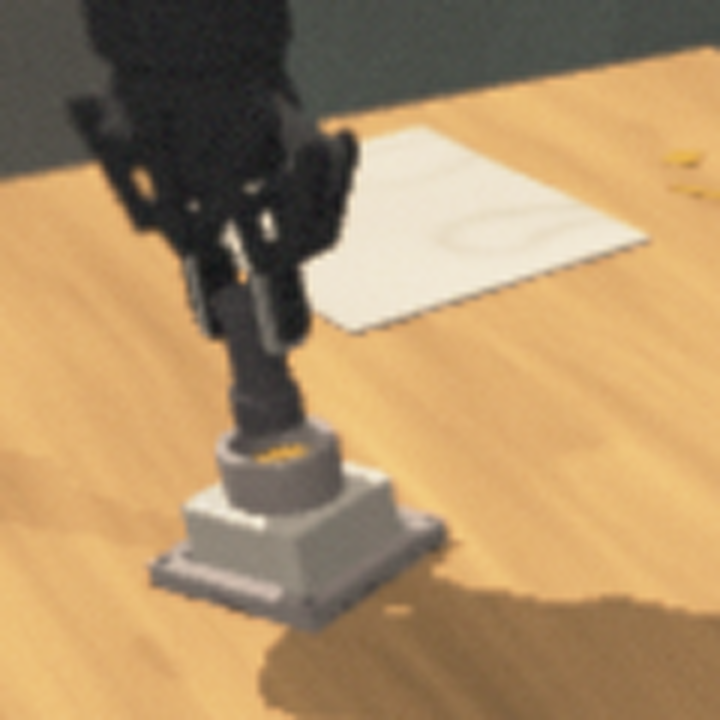

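View pics/c29.png

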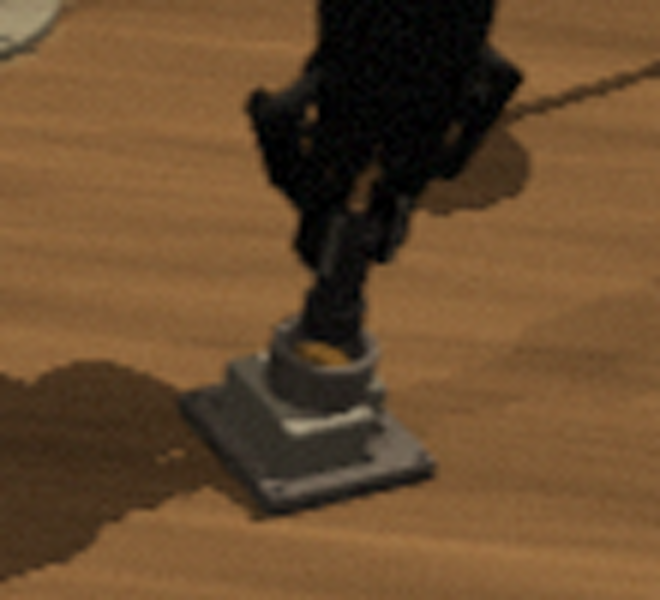

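Run:
```python
from h import *
s=read_state();C=cam('wrist',s);e=R.from_quat(s['ee_rot']).as_matrix();p=s['position'][2]
f=lambda q,z:(e.T@(pix2plane(C,(np.array([q])+.5)/4-.5+[220,130],z)[0]-s['position'])).round(1)
print('die far',f((396,183),38),'ring top far',f((396,250),64),'ring L/R',f((257,380),64),f((541,380),64),'foot far',f((396,319),p-54.5),'blank far',f((396,282),52))
```

```text
die far [31.4  0.3 90.3] ring top far [24.7  0.3 64.3] ring L/R [  0.3 -24.9  64.1] [ 0.4 26.6 64.1] foot far [15.1  0.3 54.6] blank far [15.3  0.3 76.2]
```

jog_arm([
  [-0.001,0.0003,0.003,0],
  [-0.001,0.0003,0.008,0],
  [-0.001,0.0003,0.013,0],
  [-0.001,0.0003,0.018,0],
  [-0.001,0.0003,0.0205,0],
  [-0.001,0.0003,0.0205,0],
  [-0.001,0.0003,0.0205,0],
])

```text
clock: 33.17
position: [432.1, 234.9, 107.6]
ee_rot: [-0.25, 0.968, -0.001, -0.003]
contact_force: [0.7, 0.0, -2.7]
gripper_width: 26.2
```

```bash
python3 t.py 430.7 234.3 106.5;python3 - <<'E'
from h import *
im=get_image('wrist');save('w30',im,(220,130,420,330),4)
im=get_image('side');save('s30',im,(140,90,260,210),6)
E
```

```text
t 33.17 p [432.1 234.9 107.6] F [ 0.7  0.  -2.7] w 26.2 x [-0.875 -0.483  0.007] y [-0.483  0.875 -0.001]
yaw y 118.91 shift [1.5 0.1 1.2] turn None
```

View pics/w30.png

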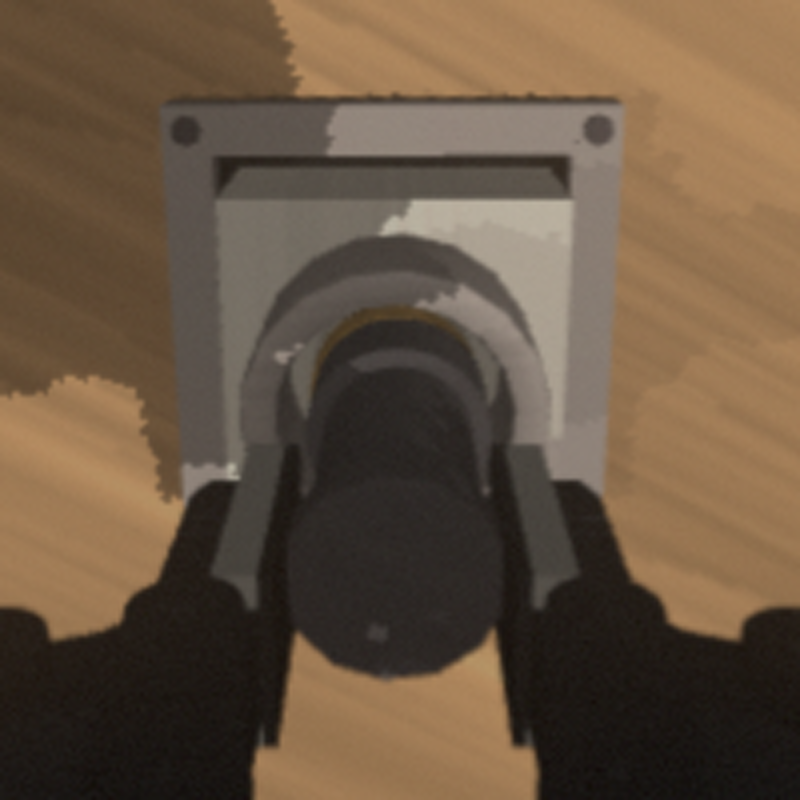

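View pics/s30.png

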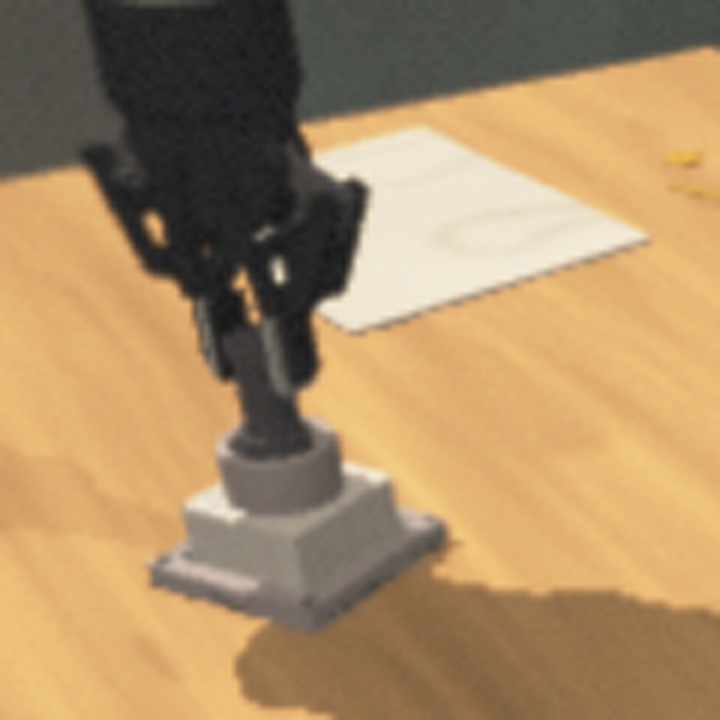

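jog_arm([
  [0.0005,0,0.0005,0],
  [0.0005,0,0.001,0],
  [0.0005,0,0.001,0],
  [0.0005,0,0.001,0],
])

```text
clock: 33.78
position: [431.9, 234.9, 107.1]
ee_rot: [-0.25, 0.968, -0.001, -0.003]
contact_force: [-1.4, 0.3, 1.4]
gripper_width: 26.2
```

Run:
```python
from h import *
for i in range(3): s=brief()
C=cam('wrist',s);e=R.from_quat(s['ee_rot']).as_matrix();p=s['position'][2]
im=get_image('wrist');save('w31',im,(270,160,370,260),8)
```

```text
t 33.77 p [431.9 234.9 107.1] F [-1.4  0.3  1.4] w 26.2 x [-0.875 -0.484  0.007] y [-0.484  0.875 -0.001]
t 33.77 p [431.9 234.9 107.1] F [-1.4  0.3  1.4] w 26.2 x [-0.875 -0.484  0.007] y [-0.484  0.875 -0.001]
t 33.77 p [431.9 234.9 107.1] F [-1.4  0.3  1.4] w 26.2 x [-0.875 -0.484  0.007] y [-0.484  0.875 -0.001]
```

View pics/w31.png

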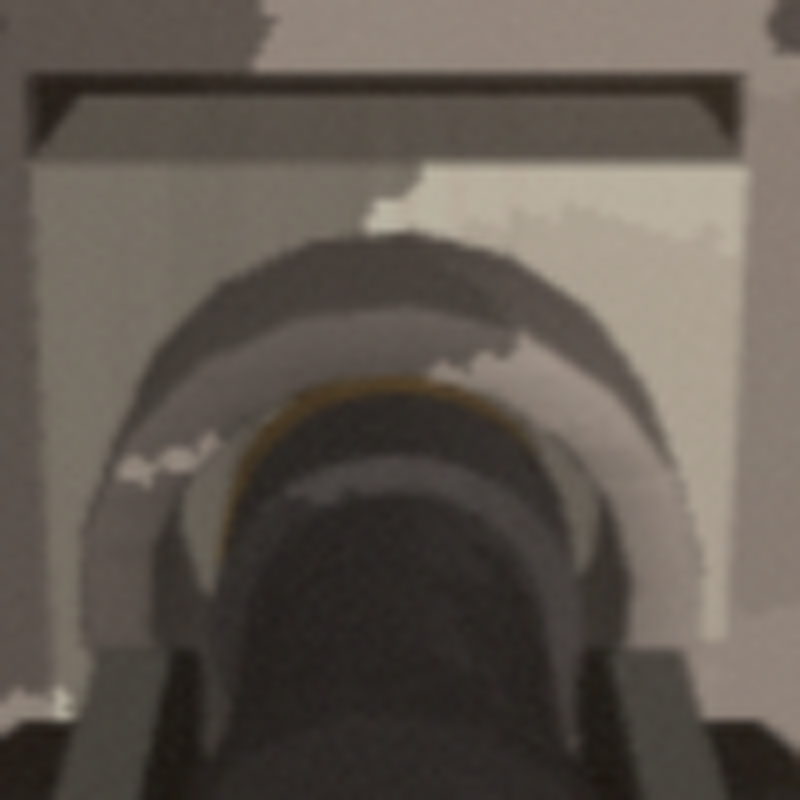

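jog_arm([
  [0,0,0,0],
  [0,0,0,0],
  [0,0,0,0],
  [0,0,0,0],
  [0,0,-0.02,0],
  [0,0,-0.06,0],
  [0,0,-0.09,0],
  [0,0,-0.09,0],
  [0,0,-0.09,0],
], hand=0.4)

```text
clock: 34.95
position: [431.8, 234.8, 196.3]
ee_rot: [-0.25, 0.968, -0.001, -0.004]
contact_force: [0.5, 0.3, -0.5]
gripper_width: 60.2
```

Run:
```python
from h import *
s=brief()
im=get_image('wrist');save('w32',im,(220,130,420,330),4)
im=get_image('side');save('s32',im,(140,90,260,210),6)
im=get_image('scene');save('c32',im,(390,120,500,220),6);save('c32f',im)
```

```text
t 34.95 p [431.8 234.8 196.3] F [ 0.5  0.3 -0.5] w 60.2 x [-0.875 -0.483  0.008] y [-0.483  0.875 -0.001]
```

View pics/w32.png

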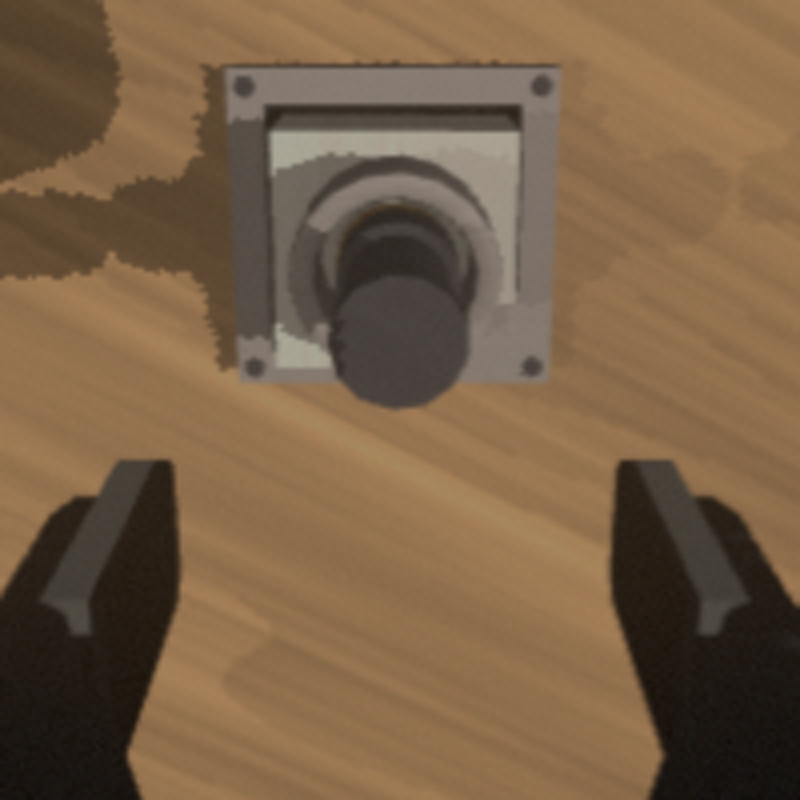

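View pics/s32.png

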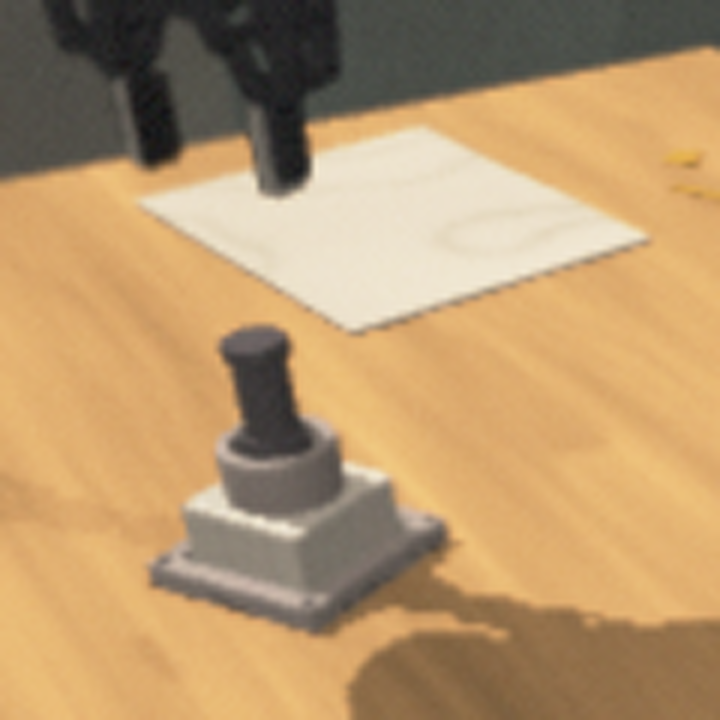

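View pics/c32.png

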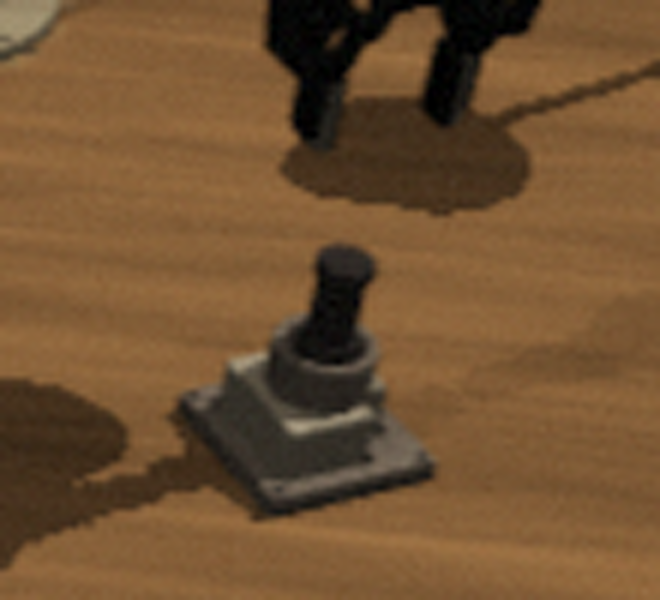

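View pics/c32f.png

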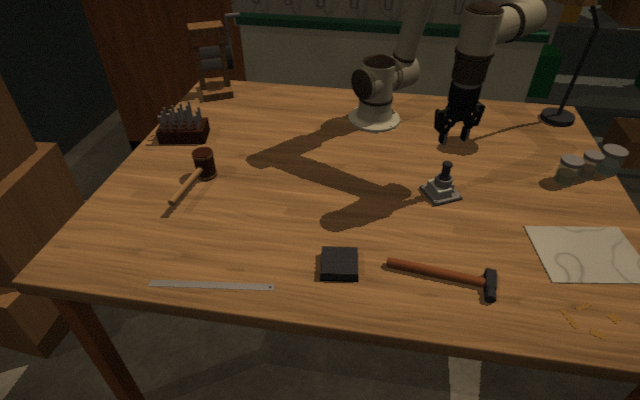

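Run:
```python
from h import *
s=brief();C=cam('wrist',s);e=R.from_quat(s['ee_rot']).as_matrix()
g=lambda p:(np.array(p)+.5)/4-.5+[220,130]
print('cap',pix2plane(C,g([(399.5,342)]),112), 'cap far/near',pix2plane(C,g([(399,275),(399,408)]),112).mean(0))
print('foot far->centre',pix2plane(C,g([(401,207)]),52)[0]-15*e[:,0])
c=pix2plane(C,g([(268,129),(521,130)]),38);print('die',c.mean(0)-32*e[:,0])
print('ring far->centre',pix2plane(C,g([(396,172)]),64)[0]-26*e[:,0])
for n in ('side','scene'):
    im=get_image(n);K=cam(n)
    a=proj(K,[[430.7,234.3,52+26],[430.7,234.3,112]]);print(n,a.round(1))
```

```text
t 35.1 p [431.9 234.7 195.9] F [-0.1  0.2 -2. ] w 59.7 x [-0.875 -0.483  0.009] y [-0.484  0.875 -0.001]
cap [[430.16098702 234.82757571 112.        ]] cap far/near [430.33732514 234.81189564 112.        ]
foot far->centre [430.31720234 235.44482308  51.86413787]
die [431.00608948 233.96314329  37.71016079]
ring far->centre [431.02459126 234.45031863  63.76450564]
side [[183.7 158.5]
 [181.2 146.6]]
scene [[445.3 172.4]
 [447.5 162.7]]
```

```bash
python3 -c "
from bench import *
print(job_done())"
```

```text
the job is handed in; nothing more can be done
None
```

The pressing tool is stacked in the holder, and I handed the job in at about 35 s of the 112 s allowed. The hand-in reports no verdict.

The order was:
1. The die, with its cut-away corner over the holder's filled corner.
2. The blank on the boss.
3. The ring round both.
4. The punch in the ring, wide foot down.

Each part was released before the next.

The last checks from the wrist camera gave these centres:

| Part | x (mm) | y (mm) |
|---|---|---|
| Die | 431.0 | 234.0 |
| Ring | 431.0 | 234.5 |
| Punch foot | 430.3 | 235.4 |
| Punch cap | 430.3 | 234.8 |

- **Alignment:** all centres lie within about 1.5 mm of each other, which is about the limit of the calibration.
- **Punch:** it stands upright. The side and scene pictures put its cap within about 1 to 1.5 pixels of where a fully stacked punch should be.
- **Die and holder:** their directions agree to within about 0.3 degrees.
- **Blank:** before the punch went in, it was within about 1 mm of the die's centre.
- **Hammer, mallet and bench block:** the final scene picture shows all three at the same image positions as at the start.

No check failed. The last force reading showed about −2 N vertically with the gripper well clear of the stack. I take that as sensor noise or drift, because the reading just before it was −0.5 N.

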